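# Clamp a seal stone in the carving vise with the T-key

### The arm

A 7-joint arm with a two-finger parallel gripper is mounted at the origin on a cart in front of the work surface, level with it; the furniture and walls round the work are solid. World frame = base frame: x ahead of the robot, y to its left, z up, the work surface at z = 0. Lengths are in m, angles in rad, forces in N, time in s.
With the tool pointing down it reaches from about 0.425 to 0.875 m from the base axis. Payload 4.7 kg.
Tool frame: the origin (TCP) lies between the finger pads; the fingertips stand 14 mm ahead of it and the grasp point (between the pads) lies 5 mm behind it; z points along the fingers, y is the line along which they close (so a half turn about z gives the same grasp; the last joint's range is limited). The gripper opens to 87 mm and grips with 3 to 60 N. Pads are 19 mm wide; open, the fingers measure 117 mm over their backs; the gripper's body (75 mm by 190 mm) begins 51 mm behind the grasp point.
Start: joints at [1.348, 0.321, -0.07, 1.45, 0.023, 1.371, -0.057], TCP at [0.152, -0.632, 0.237] pointing down, gripper open.
Joint ranges: [-2.86, 2.86], [-0.3, 2.09], [-1.38, 1.24], [0.06, 2.45], [-1.56, 4.7], [0.09, 2.05], [-2.69, 2.69]. Speed limits (rad/s): [2.57, 2.57, 3.14, 3.14, 3.14, 3.14, 3.14].

### API

Orientations are given as a rotation vector (axis times angle).
In Python, from bench import ctrl gives the robot as it stands.
- The arm moves only by the tool step_arm, never from a script. Its argument "commands" is a list of rows, each an object with "travel": the shift along the tool's x, y, z in m, a list of three; "turn": the turn, a rotation vector about the tool's x, y, z in degrees, a list of three. A call has 1 to 5 rows; each row is the pose to reach, as a shift and turn from the pose commanded when the call began, along the tool's axes at that moment; what a row does not reach only later rows make up. A row lasts 1/10 s, in which the tool goes at most 50 mm and 8.59 degrees, less where a joint would pass 70% of its speed; a pose out of reach is approached as far as the arm can. A call with a gripper value outside its range is refused whole. "gripper" is the opening, from 0 (shut) to 1 (fully open), set as the call begins (left out, the last holds). The fingers move at their own pace and stop on an object; "force" is the grip in N (left out, the last holds). Time passes only in rows, so rows that repeat a pose let the fingers close. It gives the time, the measured TCP pose, the force, the opening and the grip force at its end, in the units of the state.
- ctrl.get_state(): the state, without advancing time (a new reading comes with each control period).
- ctrl.get_image(name): name is "scene" or "top" or "wrist"; returns the picture (420x560x3 uint8, red, green, blue); there is no depth.
- ctrl.camera_model(name): a dict with "fx", "fy", "cx", "cy" (pixels), "R" (3x3) and "t" (3): a world point X has camera coordinates R X + t; the wrist camera has in their place "T_tool_cam" (4x4, takes a point from camera to tool coordinates, whose origin is the TCP and whose axes are the flange's). Camera axes: x right, y down, z forward; pixel columns grow to the right and rows downward; lengths in m; the calibration is good to about 2 mm. The wrist camera is an equidistant fisheye: a pixel r from the principal point sees the ray r / f radians off the axis. A picture is of the moment at which its call begins: read the wrist's pose just before it. camera_model takes no time and is no camera call.
- ctrl.close_job(): hands the job in; it is judged then, once.
The state is a dict: "time": time; "joint_positions": joint angles; "qd": joint speeds; "joint_torque": joint torques, N m; "position": TCP position; "tool_rot": TCP orientation; "ft_force": force on the tool from outside, world axes, zero at the start; "torque": the same for the moment, N m; "grip_width": opening from 0.0 (shut) to 1.0 (fully open); "grip_force": force on a finger pad.
Only numpy, scipy, OpenCV 4.12 (cv2) and the standard library are available. Lean on these libraries where they do the work, as an engineer would, in place of code of your own. Each camera call takes 0.05 s, during which the arm holds its last target. There are 200 camera calls.

### The job

Get the seal stone ready for carving: stand the plain grey-green stone upright on the bed of the carving vise, in the gap between its two jaws, and let go of it. Then take the red T-handled key from its wooden stand, put it down into the sunk brass screw of the vise and turn it clockwise until the jaws hold the stone firmly. Finally put the key back in its stand, fully home, and leave the other things on the table undisturbed.

Things in the scene. Friction and masses are not known exactly. Their poses are not given: they have to be found in the camera images.
- stone: plain grey-green square stone column, 24 x 24 x 55 mm, standing upright; origin at the centre of its underside, z up along its length
- vise: seal-carving vise, fixed to the table; origin at the centre of the underside of its dark wooden base, 66 (x) x 164 (y) x 14 mm. Fixed aluminium jaw at y -72 to -52 mm, then the gap, then the sliding steel jaw (22 mm thick, rubber-faced); both 50 mm wide, top 38 mm above the table. Screw housing 56 x 56 mm at y = +46, top 46 mm high, with a round 30 mm well in which the screw is sunk
- vise_bed (a point): point on the bed (top of the wooden base, 14 mm above the table) where the stone should stand: middle of the jaw gap when the jaws are fully open, at y = -37 mm of the vise. Axes as the vise: the jaws close along y, their faces lie along x
- jaw (a joint): travel of the sliding jaw towards the fixed jaw, m. At 0 the gap is 30 mm wide; at 0.006 it is 24 mm, the width of the stone. Driven by the screw, 7 mm per rad, and self-locking. Its black rubber face gives by up to 3 mm, at 4 N per mm
- clamp_screw (a joint): angle of the vertical clamping screw, rad; grows when turned clockwise seen from above, which closes the jaws; range 0 to 2.1. Turns against about 0.1 N m of friction and stays where left. At 0.86 the jaws just meet the 24 mm stone and push it along; then the rubber face yields; at about 1.1 to 1.3 the stone is held firmly (up to 0.2 N m)
- screw_mouth (a point): centre of the mouth of the square socket in the brass screw, 30 mm above the table, 16 mm below the housing's top; turns with the screw. Socket 12 x 12 mm, sides along this point's x and y, 12 mm deep, 2.5 mm chamfer. The key fits in any of four quarter-turn positions, with about 0.2 rad of play either way
- t_key: red T-handled key, 82 mm tall, 0.1 kg, upright in its stand. Origin at the lower end (tip) of the shank, z up. Shank 10 x 10 mm square, sides along x and y, lowest 5 mm stepped to 7 x 7 mm; 26 mm round flange 40 to 44 mm above the tip; handle bar 70 mm along x, 12 mm thick along y, 66 to 82 mm above the tip
- key_stand: wooden block 46 x 46 x 44 mm fixed to the table, origin at the centre of its underside; a 12 x 12 mm square hole (sides along its x and y) goes down from the top, 42 mm deep. The key hangs in it by its flange lying on the top, its tip 4 mm above the table
- ink_bottle: dark squeeze bottle of ink with red cap, 48 x 48 x 128 mm, a bystander; origin at the centre of its underside
- ink_dish: small white porcelain dish, 83 mm across, 17 mm high, a bystander; origin at the centre of its underside
- brown_seal: brown stone seal with a round top, 20 x 20 x 54 mm, standing, a bystander; origin at the centre of its underside
- brush_rest: white porcelain brush rest with three peaks, 20 x 64 x 19 mm, a bystander; origin at the centre of its underside
There are look-alikes about, which are no part of the job. What is shaped like the stone but blue or pink is not meant.

How it is judged:
By the outcome, as a careful person would: the job done as asked, in the order asked, and still so for the second after the job is handed in, with the robot touching nothing.
It also fails if it takes over 69 s, if anything falls off the work surface, if the arm or the gripper's body presses on something with over 40 N, if the wrist force passes 120 N, or if a joint passes its speed limit or range.

## Working session

There is one attempt and no reset: what is moved stays moved. The work goes in short steps, Python scripts to look and compute and a tool call to move; the robot and the scene stay as the last step left them, time stands still between calls to the robot, and variables do not carry over. Pictures are saved under pics/ and viewed, at most 10 in all, crops included, and the job is handed in when it is done.

Besides the shell and the picture viewer there is one more tool, called after ">>>" by a JSON object that holds its "fn" and its "kwargs". step_arm: Moves the arm, as the interface text tells. Its arguments: {"type":"object","properties":{"commands":{"type":"array"},"gripper":{"type":"number"},"force":{"type":"number"}},"required":["commands"]}

```bash
mkdir -p pics; ls
cat > h.py <<'E'
import numpy as np,cv2
from scipy.spatial.transform import Rotation as Ro
from bench import ctrl
def ray(name,u,v,st=None):
    m=ctrl.camera_model(name)
    if name=="wrist":
        T=np.array(m["T_tool_cam"]); dx=(u-m["cx"])/m["fx"]; dy=(v-m["cy"])/m["fy"]; r=np.hypot(dx,dy)+1e-12
        d=np.array([dx/r*np.sin(r),dy/r*np.sin(r),np.cos(r)])
        Rw=Ro.from_rotvec(st["tool_rot"]).as_matrix()
        return np.array(st["position"])+Rw@T[:3,3], Rw@T[:3,:3]@d
    R=np.array(m["R"]);t=np.array(m["t"])
    return -R.T@t, R.T@np.array([(u-m["cx"])/m["fx"],(v-m["cy"])/m["fy"],1.])
def on(name,u,v,z,st=None):
    o,d=ray(name,u,v,st); return o+d*(z-o[2])/d[2]
def proj(name,X,st=None):
    m=ctrl.camera_model(name); X=np.array(X,float)
    if name=="wrist":
        T=np.array(m["T_tool_cam"]); Rw=Ro.from_rotvec(st["tool_rot"]).as_matrix()
        c=T[:3,:3].T@(Rw.T@(X-np.array(st["position"]))-T[:3,3]); r=np.hypot(c[0],c[1]); a=np.arctan2(r,c[2])
        return m["cx"]+m["fx"]*a*c[0]/r, m["cy"]+m["fy"]*a*c[1]/r
    c=np.array(m["R"])@X+np.array(m["t"]); return m["cx"]+m["fx"]*c[0]/c[2], m["cy"]+m["fy"]*c[1]/c[2]
def snap(name,f):
    st=ctrl.get_state(); im=np.array(ctrl.get_image(name)); cv2.imwrite("pics/"+f,im[:,:,::-1]); return st,im
E
python3 - <<'E'
from h import *
s,a=snap("scene","s0.png"); _,b=snap("top","t0.png"); print(s)
for n in("scene","top"):
    m=ctrl.camera_model(n); print(n,m["fx"],m["cx"],m["cy"],-np.array(m["R"]).T@np.array(m["t"])); print(np.round(m["R"],2))
print(ctrl.camera_model("wrist"))
E
```

```text
pics
{'time': 0.0, 'joint_positions': array([ 1.34813074,  0.32181244, -0.07008885,  1.45165532,  0.02262417,
        1.37077934, -0.05689484]), 'qd': array([-0.00124949, -0.0002609 , -0.00167719, -0.00114883,  0.00273658,
       -0.00027366,  0.00112647]), 'joint_torque': array([ 2.34663767e-04, -4.91280055e+01, -4.03398843e-01, -3.12523627e+01,
       -6.38661487e-02,  4.38180612e-02,  1.80907282e-04]), 'position': array([ 0.15229115, -0.63138081,  0.23547825]), 'tool_rot': array([-3.11777259e+00, -3.70894155e-01,  5.31027908e-04]), 'ft_force': array([-0.28250869,  0.10566564,  0.59074634]), 'torque': array([ 0.00486837, -0.00775271, -0.00628868]), 'grip_force': 0.0, 'grip_width': 1.001285103076565}
scene 485.2758941710081 286.5942646928752 205.58394313519815 [0.14185355 0.6073586  0.78610173]
[[-0.62 -0.78  0.01]
 [-0.62  0.48 -0.62]
 [ 0.48 -0.39 -0.78]]
top 464.2653714263679 288.89207537887256 210.16582282574106 [0.47100802 0.2123185  1.09920585]
[[-0.   -1.    0.02]
 [-0.99  0.   -0.13]
 [ 0.13 -0.02 -0.99]]
{'fx': 325.19226210127806, 'fy': 325.19226210127806, 'cx': 275.68458428701825, 'cy': 206.65777194993152, 'T_tool_cam': array([[ 8.62884869e-04, -9.64358744e-01, -2.64596802e-01,
         7.21588301e-02],
       [ 9.99998622e-01,  1.20747834e-03, -1.13969109e-03,
         4.43595658e-04],
       [ 1.41856598e-03, -2.64595454e-01,  9.64358457e-01,
        -1.48634890e-01],
       [ 0.00000000e+00,  0.00000000e+00,  0.00000000e+00,
         1.00000000e+00]])}
```

View pics/t0.png

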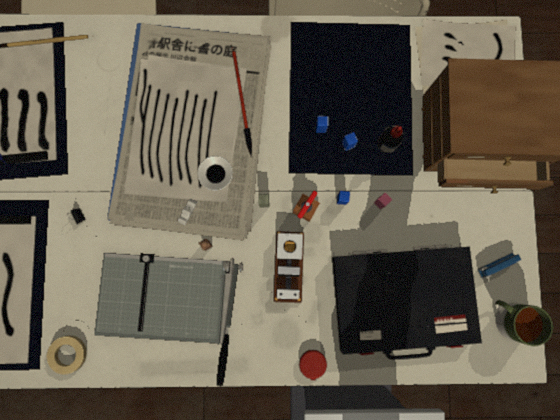

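View pics/s0.png

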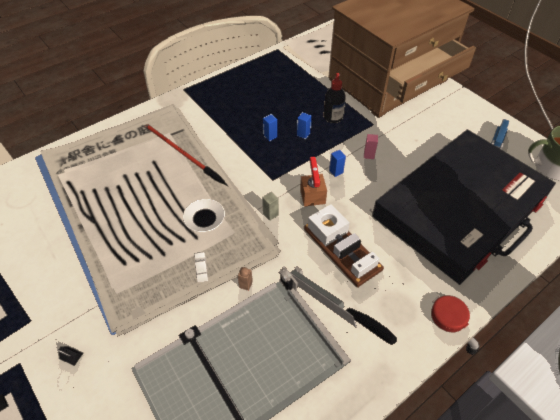

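Top view: the grey-green column is at (264,197), the red key in its stand at (307,206), and the vise from (289,233) to (288,303). The stone-shaped candidates are grey-green (264,197), blue (322,124), (350,141) and (343,197), pink (383,201), and the round-topped brown seal (206,243). Only the one at (264,197) is plain grey-green. I'll confirm this in a crop.

Run:
```python
from h import *
t=cv2.imread("pics/t0.png")[175:315,240:340]; s=cv2.imread("pics/s0.png")[145:295,240:390]
t=cv2.resize(t,(400,560),interpolation=cv2.INTER_CUBIC); s=cv2.resize(s,(400,400),interpolation=cv2.INTER_CUBIC)
o=np.zeros((560,800,3),np.uint8); o[:,:400]=t; o[:400,400:]=s
cv2.imwrite("pics/c0.png",cv2.convertScaleAbs(o,alpha=1.4,beta=10))
for n,u,v,z in [("top",264,197,.055),("top",307,206,.08),("top",290,246,.046),("top",287,293,.038),("scene",270,200,.05),("scene",314,165,.08)]: print(n,u,v,on(n,u,v,z).round(3))
```

```text
top 264 197 [0.637 0.249 0.055]
top 307 206 [0.612 0.153 0.08 ]
top 290 246 [0.526 0.19  0.046]
top 287 293 [0.42  0.198 0.038]
scene 270 200 [0.629 0.253 0.05 ]
scene 314 165 [0.627 0.144 0.08 ]
```

View pics/c0.png

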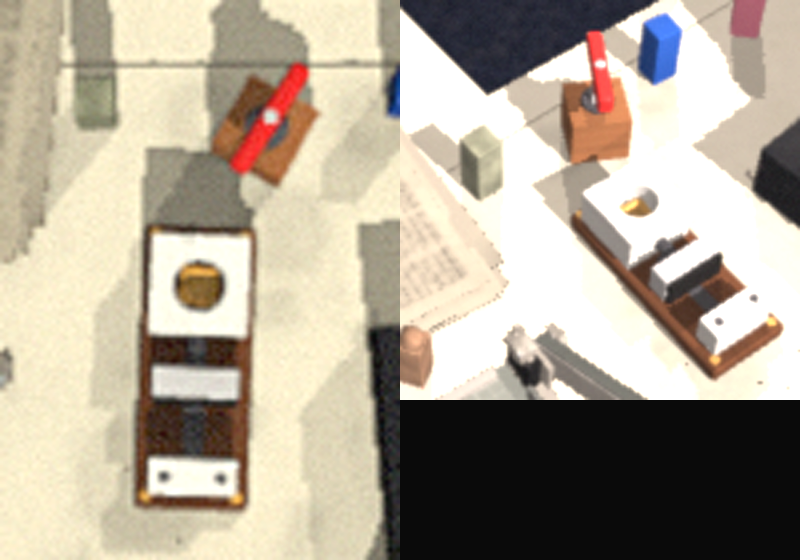

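The crop confirms one plain grey-green column, left of the key stand. I'll work out the vise and key poses and the move helper.

```bash
cat >> h.py <<'E'
def yawdown(st):
    M=Ro.from_rotvec(st["tool_rot"]).as_matrix(); return np.degrees(np.arctan2(M[1,0],M[0,0])), np.degrees(np.arccos(-M[2,2]))
def go(x,y,z,psi,st=None,base=None):
    """print travel/turn from current (or base=(pos,psi) nominal) pose to target, tool straight down"""
    st=st or ctrl.get_state()
    M=Ro.from_rotvec(st["tool_rot"]).as_matrix(); p=np.array(st["position"])
    if base: p,M=np.array(base[0]),D(base[1])
    tr=M.T@(np.array([x,y,z])-p); tu=np.degrees(Ro.from_matrix(M.T@D(psi)).as_rotvec())
    print("travel",tr.round(4).tolist(),"turn",tu.round(2).tolist())
def D(psi):
    c,s=np.cos(np.radians(psi)),np.sin(np.radians(psi)); return np.array([[c,s,0],[s,-c,0],[0,0,-1.]])
E
python3 - <<'E'
from h import *
c=lambda x,y,z: on("top",240+x/4,175+y/4,z)
pts=[c(*p,.014) for p in [(150,228),(257,228),(245,507),(136,507)]]
for p in pts: print(p.round(4))
f=(pts[0]+pts[1])/2; b=(pts[2]+pts[3])/2; d=f-b; print("len",np.linalg.norm(d[:2]),"w",np.linalg.norm(pts[0]-pts[1]),"yaw y-axis",np.degrees(np.arctan2(d[1],d[0])))
ctr=(f+b)/2; u=d/np.linalg.norm(d); print("ctr",ctr,"bed",ctr-.037*u,"screw",ctr+.046*u)
w=[c(*p,.03) for p in [(201,286)]]; print("well",w)
for p in [(150,232),(255,232),(252,338),(148,336)]: print("housing",c(*p,.046).round(4))
print("housing side line yaw"); 
a=c(240,165,.082);b=c(300,70,.082); print("key",(a+b)/2,np.degrees(np.arctan2(*(b-a)[1::-1])),np.linalg.norm(a-b))
print([c(*p,.044).round(4) for p in [(213,138),(252,80),(318,115),(276,185)]])
print(yawdown(ctrl.get_state())); go(.45,-.3,.235,60);
E
```

```text
[0.5601 0.2189 0.014 ]
[0.5598 0.1562 0.014 ]
[0.3991 0.1646 0.014 ]
[0.3995 0.2272 0.014 ]
len 0.1608725259438789 w 0.06269847163185426 yaw y-axis -2.9723853858377987
ctr [0.47962096 0.19174922 0.014     ] bed [0.44267074 0.19366785 0.014     ] screw [0.52555908 0.18936391 0.014     ]
well [array([0.52522602, 0.18957756, 0.03      ])]
housing [0.5552 0.2187 0.046 ]
housing [0.5549 0.159  0.046 ]
housing [0.495  0.1613 0.046 ]
housing [0.4964 0.22   0.046 ]
housing side line yaw
key [0.61567045 0.15191961 0.082     ] -32.49061488254728 0.06289700142584455
[array([0.6092, 0.1826, 0.044 ]), array([0.6428, 0.1599, 0.044 ]), array([0.6224, 0.1221, 0.044 ]), array([0.582 , 0.1467, 0.044 ])]
(np.float64(13.571978114515245), np.float64(0.10078770053022724))
travel [0.3671, -0.2523, 0.001] turn [-0.1, -0.04, -46.43]
```

>>> {"fn": "step_arm", "kwargs": {"commands": [{"travel": [0.042, -0.028, 0], "turn": [-0.01, 0, -8]}, {"travel": [0.083, -0.057, 0], "turn": [-0.03, -0.01, -16]}, {"travel": [0.125, -0.085, 0], "turn": [-0.05, -0.02, -24]}, {"travel": [0.165, -0.113, 0], "turn": [-0.07, -0.03, -32]}, {"travel": [0.205, -0.141, 0], "turn": [-0.1, -0.04, -40]}], "gripper": 1, "force": 20}}

```text
time: 0.6
position: [0.3197, -0.4447, 0.2362]
tool_rot: [2.799, 1.423, -0.001]
ft_force: [0.8, -0.5, 0.9]
grip_width: 0.998
grip_force: 0.0
```

Run:
```python
from h import *
s=ctrl.get_state(); print(s["time"],s["position"],yawdown(s),s["qd"].round(2)); go(.5,-.1,.235,100,s)
```

```text
0.6 [ 0.3196948  -0.4447166   0.23621799] (np.float64(53.90778099555998), np.float64(0.0925713913580288)) [-0.4  -0.25 -0.46  0.28 -0.01 -0.04  0.54]
travel [0.3848, -0.0574, 0.0007] turn [0.02, 0.09, -46.09]
```

>>> {"fn": "step_arm", "kwargs": {"commands": [{"travel": [0.048, -0.007, 0], "turn": [0, 0, -8]}, {"travel": [0.097, -0.014, 0], "turn": [0, 0, -16]}, {"travel": [0.146, -0.022, 0], "turn": [0, 0, -24]}, {"travel": [0.195, -0.029, 0], "turn": [0, 0, -32]}, {"travel": [0.244, -0.036, 0], "turn": [0, 0, -40]}]}}

```text
time: 1.1
position: [0.4349, -0.2271, 0.236]
tool_rot: [2.144, 2.294, -0.002]
ft_force: [1.6, -0.1, -0.3]
grip_width: 1.001
grip_force: 0.0
```

Run:
```python
from h import *
s=ctrl.get_state(); print(s["time"],s["position"],yawdown(s)); go(.57,.08,.235,140,s)
```

```text
1.1 [ 0.43492286 -0.22707001  0.23600821] (np.float64(93.88228788557578), np.float64(0.1274757296063515))
travel [0.2972, 0.1556, 0.0003] turn [-0.06, 0.12, -46.12]
```

>>> {"fn": "step_arm", "kwargs": {"commands": [{"travel": [0.043, 0.022, 0], "turn": [0, 0, -8]}, {"travel": [0.086, 0.045, 0], "turn": [0, 0, -16]}, {"travel": [0.129, 0.067, 0], "turn": [0, 0, -24]}, {"travel": [0.172, 0.09, 0], "turn": [0, 0, -32]}, {"travel": [0.215, 0.112, 0], "turn": [0, 0.1, -40]}]}}

```text
time: 1.6
position: [0.5333, -0.0057, 0.2358]
tool_rot: [1.23, 2.89, -0.001]
ft_force: [0.9, -0.6, 0.3]
grip_width: 0.998
grip_force: 0.0
```

Run:
```python
from h import *
s=ctrl.get_state(); print(s["time"],s["position"],yawdown(s)); go(.635,.25,.2,177,s)
```

```text
1.6 [ 0.53326947 -0.00572294  0.23576794] (np.float64(133.880135627272), np.float64(0.05223613378891835))
travel [0.1138, 0.2506, 0.0355] turn [-0.05, 0.01, -43.12]
```

>>> {"fn": "step_arm", "kwargs": {"commands": [{"travel": [0.02, 0.045, 0], "turn": [0, 0, -8]}, {"travel": [0.04, 0.088, 0], "turn": [0, 0, -16]}, {"travel": [0.06, 0.132, 0.01], "turn": [0, 0, -24]}, {"travel": [0.08, 0.176, 0.02], "turn": [0, 0, -32]}, {"travel": [0.1, 0.22, 0.03], "turn": [0, 0, -40]}]}}

```text
time: 2.1
position: [0.6241, 0.2178, 0.2048]
tool_rot: [-0.169, -3.136, 0.001]
ft_force: [0.8, -0.6, 0.7]
grip_width: 0.998
grip_force: 0.0
```

>>> {"fn": "step_arm", "kwargs": {"commands": [{"travel": [-0.009, 0.034, 0.005], "turn": [0, 0, -3]}, {"travel": [-0.009, 0.034, 0.005], "turn": [0, 0, -3]}, {"travel": [-0.009, 0.034, 0.005], "turn": [0, 0, -3]}]}}

```text
time: 2.4
position: [0.6355, 0.2503, 0.1996]
tool_rot: [-0.092, -3.138, 0.001]
ft_force: [-0.2, -1.0, -0.1]
grip_width: 1.004
grip_force: 0.0
```

Run:
```python
from h import *
s,im=snap("wrist","w1.png"); print(s["time"],s["position"],yawdown(s),proj("wrist",[.635,.25,.055],s),proj("wrist",[.635,.25,.0],s))
```

```text
2.4 [0.63552331 0.25027769 0.19955717] (np.float64(176.65842833373895), np.float64(0.14379414481275665)) (np.float64(275.4438559219272), np.float64(198.19612926831047)) (np.float64(275.44954835888126), np.float64(186.35990992437084))
```

View pics/w1.png

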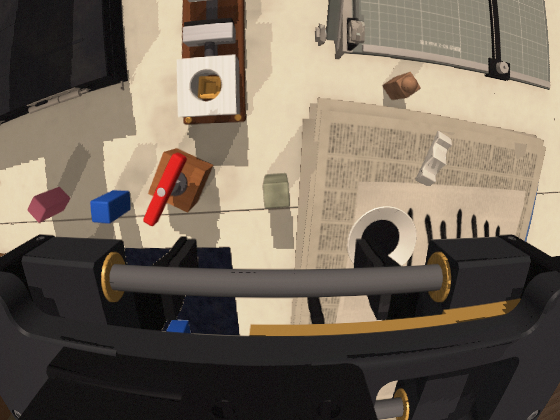

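Wrist view: the stone is at (276,192) as predicted, the key and stand at (178,185), and the screw socket shows in the well at (208,86). Next, crops of the stone and vise.

Run:
```python
from h import *
im=cv2.imread("pics/w1.png")
R=lambda u0,v0,w,h,k: cv2.resize(im[v0:v0+h,u0:u0+w],None,fx=k,fy=k,interpolation=cv2.INTER_CUBIC)
o=np.zeros((560,800,3),np.uint8)
o[:400,:400]=R(251,170,50,50,8); o[:400,400:]=R(178,56,50,50,8)
cv2.imwrite("pics/c1.png",cv2.convertScaleAbs(o[:400],alpha=1.5,beta=10))
g=im[170:215,255:300].astype(int); 
hsv=cv2.cvtColor(im,cv2.COLOR_BGR2HSV)
print(im[178,276],im[195,276],im[190,255])
```

```text
[102 130 137] [101 129 136] [180 213 229]
```

View pics/c1.png

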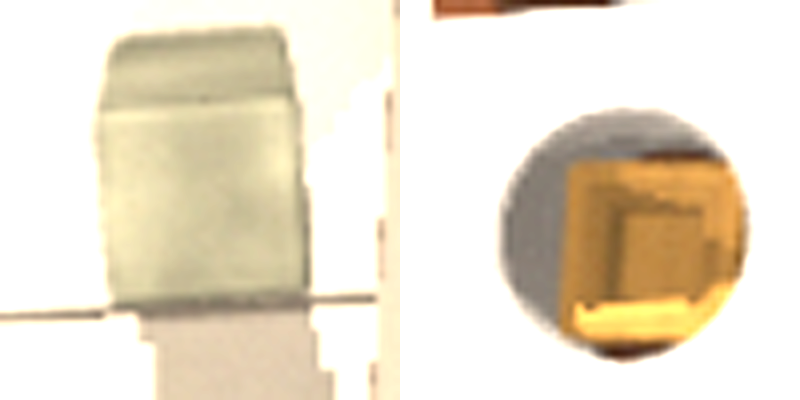

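Run:
```python
from h import *
s=ctrl.get_state()
P=[on("wrist",251+x/8,170+y/8,.055,s) for x,y in [(100,108),(296,98),(308,296),(114,306)]]
for p in P: print(p.round(4))
c=sum(P)/4; print("c",c, [round(float(np.linalg.norm(P[i]-P[i-1])),4) for i in range(4)])
e=(P[0]+P[1]-P[2]-P[3]); f=(P[1]+P[2]-P[0]-P[3]); print("yaw",np.degrees(np.arctan2(e[1],e[0])),np.degrees(np.arctan2(f[1],f[0])))
W=[on("wrist",178+x/8,56+y/8,.03,s) for x,y in [(570,163),(565,333)]]; 
W=[on("wrist",178+(x-400)/8,56+y/8,.03,s) for x,y in [(570,163),(565,333),(720,158)]]
d=W[1]-W[0]; d2=W[2]-W[0]; print("screw yaw",np.degrees(np.arctan2(d[1],d[0])),np.degrees(np.arctan2(d2[1],d2[0])))
w=on("wrist",178+(625-400)/8,56+235/8,.046,s); print("well ctr",w)
w=on("wrist",178+(663-400)/8,56+250/8,.018,s); print("socket bottom ctr",w)
```

```text
[0.6213 0.2381 0.055 ]
[0.6215 0.2607 0.055 ]
[0.6452 0.2609 0.055 ]
[0.645  0.2381 0.055 ]
c [0.63325461 0.24942266 0.055     ] [0.0237, 0.0226, 0.0236, 0.0228]
yaw -179.72307108367926 89.6052176987551
screw yaw -5.364560923886795 85.35550091184099
well ctr [0.52611038 0.19026445 0.046     ]
socket bottom ctr [0.52505749 0.18928716 0.018     ]
```

Run:
```python
from h import *
go(.633,.2495,.09,179.8); go(.633,.2495,.044,179.8)
```

```text
travel [0.003, 0.0008, 0.1101] turn [-0.08, -0.07, -3.27]
travel [0.003, 0.0009, 0.1561] turn [-0.08, -0.07, -3.27]
```

>>> {"fn": "step_arm", "kwargs": {"commands": [{"travel": [0.003, 0.0009, 0.045], "turn": [-0.08, -0.07, -3.2]}, {"travel": [0.003, 0.0009, 0.085], "turn": [-0.08, -0.07, -3.2]}, {"travel": [0.003, 0.0009, 0.12], "turn": [-0.08, -0.07, -3.2]}, {"travel": [0.003, 0.0009, 0.145], "turn": [-0.08, -0.07, -3.2]}, {"travel": [0.003, 0.0009, 0.156], "turn": [-0.08, -0.07, -3.2]}]}}

```text
time: 2.95
position: [0.6325, 0.2467, 0.0422]
tool_rot: [-0.011, -3.14, 0.004]
ft_force: [-0.3, -1.2, -0.7]
grip_width: 1.0
grip_force: 0.0
```

>>> {"fn": "step_arm", "kwargs": {"commands": [{"travel": [0, 0, 0]}, {"travel": [0, 0, 0]}, {"travel": [0, 0, 0]}, {"travel": [0, 0, 0]}, {"travel": [0, 0, 0]}], "gripper": 0.1, "force": 20}}

```text
$.commands[0]: bad value
```

>>> {"fn": "step_arm", "kwargs": {"commands": [{"travel": [0, 0, 0]}, {"travel": [0, 0, 0]}, {"travel": [0, 0, 0]}]}}

```text
$.commands[0]: bad value
```

Run:
```python
from h import *
s=ctrl.get_state(); print(s["time"],s["position"],yawdown(s),s["grip_force"],s["grip_width"])
```

```text
2.95 [0.63250622 0.24666632 0.04222912] (np.float64(179.58155851755055), np.float64(0.16734426841536887)) 0.0 0.9996852827620045
```

>>> {"fn": "step_arm", "kwargs": {"commands": [{"travel": [0, 0.0025, 0], "turn": [0, 0, 0]}, {"travel": [0, 0.0025, 0], "turn": [0, 0, 0]}]}}

```text
time: 3.15
position: [0.6342, 0.2531, 0.0465]
tool_rot: [0.008, 3.138, 0.003]
ft_force: [-0.4, 0.6, -0.1]
grip_width: 0.996
grip_force: 0.0
```

>>> {"fn": "step_arm", "kwargs": {"commands": [{"travel": [0, 0, 0], "turn": [0, 0, 0]}, {"travel": [0, 0, 0], "turn": [0, 0, 0]}, {"travel": [0, 0, 0], "turn": [0, 0, 0]}, {"travel": [0, 0, 0], "turn": [0, 0, 0]}, {"travel": [0, 0, 0], "turn": [0, 0, 0]}], "gripper": 0.1, "force": 20}}

```text
time: 3.65
position: [0.6333, 0.253, 0.0449]
tool_rot: [0.006, 3.14, 0.002]
ft_force: [0.4, 0.0, -0.2]
grip_width: 0.633
grip_force: 0.0
```

Run:
```python
from h import *
s=ctrl.get_state(); print(s["time"],s["position"],yawdown(s),s["grip_force"],s["grip_width"])
```

```text
3.65 [0.63329953 0.25295621 0.04487425] (np.float64(179.76978028347597), np.float64(0.09001457320367431)) 0.0 0.6328730901782488
```

>>> {"fn": "step_arm", "kwargs": {"commands": [{"travel": [0, -0.003, 0], "turn": [0, 0, 0]}, {"travel": [0, -0.003, 0], "turn": [0, 0, 0]}, {"travel": [0, -0.003, 0], "turn": [0, 0, 0]}, {"travel": [0, -0.003, 0], "turn": [0, 0, 0]}, {"travel": [0, -0.003, 0], "turn": [0, 0, 0]}]}}

```text
time: 4.15
position: [0.6332, 0.2499, 0.0447]
tool_rot: [0.006, 3.141, 0.002]
ft_force: [0.2, 0.6, 0.3]
grip_width: 0.275
grip_force: 20.0
```

>>> {"fn": "step_arm", "kwargs": {"commands": [{"travel": [0, 0, 0], "turn": [0, 0, 0]}, {"travel": [0, 0, 0], "turn": [0, 0, 0]}]}}

```text
time: 4.35
position: [0.6332, 0.2499, 0.0446]
tool_rot: [0.006, 3.141, 0.002]
ft_force: [1.0, 0.2, -0.6]
grip_width: 0.277
grip_force: 20.0
```

Run:
```python
from h import *
s=ctrl.get_state(); print(s["time"],s["position"],yawdown(s),s["grip_force"],s["grip_width"])
x,y=.4427,.1937
go(.633,.25,.145,179.8,s); go(x,y,.12,177,s)
```

```text
4.35 [0.63319749 0.24993531 0.04464994] (np.float64(179.7715578213579), np.float64(0.07791817202084557)) 19.999838870062376 0.27699435753718515
travel [0.0001, 0.0002, -0.1004] turn [0.06, 0.05, -0.03]
travel [0.1902, -0.0569, -0.0756] turn [0.06, 0.05, 2.77]
```

>>> {"fn": "step_arm", "kwargs": {"commands": [{"travel": [0, 0, -0.035], "turn": [0.06, 0.05, 0]}, {"travel": [0.01, -0.003, -0.075], "turn": [0.06, 0.05, 0.5]}, {"travel": [0.05, -0.015, -0.09], "turn": [0.06, 0.05, 1]}, {"travel": [0.095, -0.028, -0.09], "turn": [0.06, 0.05, 2.7]}, {"travel": [0.14, -0.042, -0.09], "turn": [0.06, 0.05, 2.7]}]}}

```text
time: 4.85
position: [0.4916, 0.2087, 0.1348]
tool_rot: [0.081, 3.14, 0.001]
ft_force: [0.2, 0.6, 1.1]
grip_width: 0.27
grip_force: 20.0
```

>>> {"fn": "step_arm", "kwargs": {"commands": [{"travel": [0.03, -0.011, 0.01], "turn": [0, 0, 0]}, {"travel": [0.05, -0.018, 0.015], "turn": [0, 0, 0]}, {"travel": [0.05, -0.018, 0.015], "turn": [0, 0, 0]}, {"travel": [0.05, -0.018, 0.015], "turn": [0, 0, 0]}, {"travel": [0.05, -0.018, 0.015], "turn": [0, 0, 0]}]}}

```text
time: 5.35
position: [0.4434, 0.1934, 0.1202]
tool_rot: [0.081, 3.139, 0.002]
ft_force: [-1.2, -1.1, -1.2]
grip_width: 0.274
grip_force: 20.0
```

Run:
```python
from h import *
s,im=snap("wrist","w2.png"); print(s["time"],s["position"],yawdown(s),s["grip_force"],s["grip_width"])
go(.4426,.1938,.0606,177,s); snap("top","t2.png"); snap("scene","s2.png")
a=cv2.imread("pics/w2.png")[20:280,190:360]; b=cv2.imread("pics/s2.png")[190:320,290:400]
a=cv2.resize(a,None,fx=2.3,fy=2.3); b=cv2.resize(b,None,fx=3.5,fy=3.5)
o=np.zeros((600,800,3),np.uint8); o[:a.shape[0],:a.shape[1]]=a; o[:b.shape[0],400:400+b.shape[1]]=b; cv2.imwrite("pics/c2.png",o)
```

```text
5.35 [0.44336879 0.19340062 0.12015281] (np.float64(177.05469905286654), np.float64(0.10671725985299103)) 19.999709807634645 0.2737705466627654
travel [0.0009, 0.0003, 0.0596] turn [0.07, 0.08, 0.05]
```

View pics/c2.png

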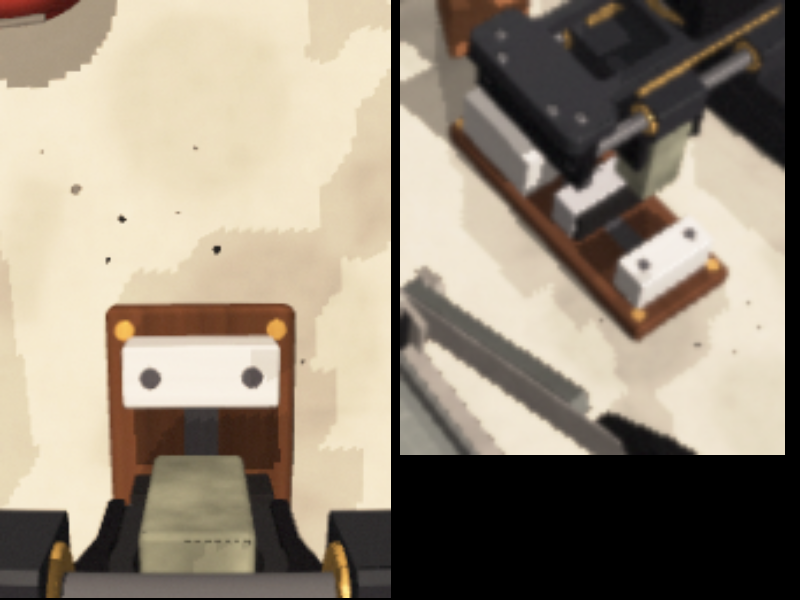

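The stone hangs over the gap. The fixed jaw's inner edge shows at crop (125,408)–(279,405), so I'll check the bed position against it.

Run:
```python
from h import *
s=ctrl.get_state()
q=lambda x,y,z: on("wrist",190+x/2.3,20+y/2.3,z,s)
a,b=q(125,408,.038),q(279,405,.038); o=q(125,340,.038),q(277,337,.038)
print(a,b,np.linalg.norm(a-b),o); d=b-a; th=np.arctan2(d[1],d[0]); print("yaw",np.degrees(th)-90); n=np.array([np.sin(th),-np.cos(th)]); 
print("bed", ((a+b)/2)[:2]+.015*n)
print("dots",q(124,331,.014),q(277,330,.014))
```

```text
[0.4256129  0.17158528 0.038     ] [0.42711232 0.22052906 0.038     ] 0.04896674270987782 (array([0.40384556, 0.17313157, 0.038     ]), array([0.40527231, 0.22048584, 0.038     ]))
yaw -1.7547365540566915
bed [0.44135558 0.19559785]
dots [0.40411593 0.17055061 0.014     ] [0.40640032 0.22304549 0.014     ]
```

>>> {"fn": "step_arm", "kwargs": {"commands": [{"travel": [0.0013, 0.0008, 0.025], "turn": [0.07, 0.08, -0.4]}, {"travel": [0.0013, 0.0008, 0.045], "turn": [0.07, 0.08, -0.4]}, {"travel": [0.0013, 0.0008, 0.054], "turn": [0.07, 0.08, -0.4]}, {"travel": [0.0013, 0.0008, 0.059], "turn": [0.07, 0.08, -0.4]}, {"travel": [0.0013, 0.0008, 0.06], "turn": [0.07, 0.08, -0.4]}]}}

```text
time: 6.0
position: [0.4408, 0.1942, 0.0594]
tool_rot: [-0.069, -3.139, 0.001]
ft_force: [0.7, 0.1, -0.2]
grip_width: 0.272
grip_force: 20.0
```

>>> {"fn": "step_arm", "kwargs": {"commands": [{"travel": [0, 0, 0], "turn": [0, 0, 0]}, {"travel": [0, 0, 0.0005], "turn": [0, 0, 0]}, {"travel": [0, 0, 0.001], "turn": [0, 0, 0]}]}}

```text
time: 6.3
position: [0.4413, 0.1939, 0.0591]
tool_rot: [-0.07, -3.141, 0.002]
ft_force: [0.5, -0.1, -0.0]
grip_width: 0.274
grip_force: 20.0
```

Run:
```python
from h import *
s=ctrl.get_state(); print(s["time"],s["position"],yawdown(s),s["ft_force"])
```

```text
6.3 [0.44132399 0.19389774 0.05907392] (np.float64(177.45895875401362), np.float64(0.06825453950206807)) [ 0.5144415  -0.11069696 -0.01019145]
```

>>> {"fn": "step_arm", "kwargs": {"commands": [{"travel": [0, 0, 0.0005], "turn": [0, 0, 0]}, {"travel": [0, 0, 0.001], "turn": [0, 0, 0]}]}}

```text
time: 6.5
position: [0.4413, 0.1938, 0.0584]
tool_rot: [-0.07, -3.14, 0.003]
ft_force: [-2.1, -0.9, 9.6]
grip_width: 0.272
grip_force: 20.0
```

>>> {"fn": "step_arm", "kwargs": {"commands": [{"travel": [0, 0, 0], "turn": [0, 0, 0]}, {"travel": [0, 0, 0], "turn": [0, 0, 0]}, {"travel": [0, 0, 0], "turn": [0, 0, 0]}, {"travel": [0, 0, 0], "turn": [0, 0, 0]}], "gripper": 0.6}}

```text
time: 6.9
position: [0.4408, 0.1937, 0.0574]
tool_rot: [-0.069, -3.139, 0.002]
ft_force: [0.2, -0.4, -0.6]
grip_width: 0.543
grip_force: 0.0
```

>>> {"fn": "step_arm", "kwargs": {"commands": [{"travel": [0, 0, -0.03], "turn": [0, 0, 0]}, {"travel": [0, 0, -0.07], "turn": [0, 0, 0]}, {"travel": [0, 0, -0.11], "turn": [0, 0, 0]}, {"travel": [0, 0, -0.13], "turn": [0, 0, 0]}]}}

```text
time: 7.3
position: [0.4422, 0.1949, 0.1906]
tool_rot: [0.069, 3.138, -0.001]
ft_force: [0.5, -0.7, -0.0]
grip_width: 0.598
grip_force: 0.0
```

Run:
```python
from h import *
s=ctrl.get_state(); print(s["time"],s["position"],yawdown(s),s["grip_width"])
go(.613,.152,.2,148,s)
```

```text
7.3 [0.44224558 0.19494811 0.19059268] (np.float64(177.49618302763727), np.float64(0.16158810220171468)) 0.5980026083661779
travel [-0.1725, -0.0355, -0.0089] turn [0.01, 0.16, 29.5]
```

>>> {"fn": "step_arm", "kwargs": {"commands": [{"travel": [-0.035, -0.007, -0.009], "turn": [0, 0.16, 7.5]}, {"travel": [-0.075, -0.016, -0.009], "turn": [0, 0.16, 15]}, {"travel": [-0.115, -0.024, -0.009], "turn": [0, 0.16, 22.5]}, {"travel": [-0.155, -0.032, -0.009], "turn": [0, 0.16, 29.5]}, {"travel": [-0.1725, -0.0355, -0.009], "turn": [0, 0.16, 29.5]}]}}

```text
time: 7.8
position: [0.615, 0.1483, 0.195]
tool_rot: [-0.875, -3.013, 0.003]
ft_force: [0.5, 0.2, 0.5]
grip_width: 0.606
grip_force: 0.0
```

>>> {"fn": "step_arm", "kwargs": {"commands": [{"travel": [0, 0, 0], "turn": [0, 0, 0]}, {"travel": [0, 0, 0], "turn": [0, 0, 0]}, {"travel": [0, 0, 0], "turn": [0, 0, 0]}]}}

```text
time: 8.1
position: [0.6105, 0.1519, 0.1964]
tool_rot: [-0.863, -3.016, 0.002]
ft_force: [-1.1, -0.1, -0.3]
grip_width: 0.602
grip_force: 0.0
```

Run:
```python
from h import *
s,im=snap("wrist","w3.png"); print(s["time"],s["position"],yawdown(s))
for X in ([.5255,.1895,.03],[.613,.152,.082],[.4413,.194,.069]): print(proj("wrist",X,s))
a=im[20:270,180:380,::-1]; a=cv2.resize(a,None,fx=2.4,fy=2.4,interpolation=cv2.INTER_CUBIC)
u,v=map(int,proj("wrist",[.5255,.1895,.03],s)); print(u,v)
b=cv2.resize(im[v-30:v+30,u-20:u+20,::-1],None,fx=8,fy=8,interpolation=cv2.INTER_CUBIC)
o=np.zeros((600,800,3),np.uint8);o[:,:480]=a;o[:480,480:]=b;cv2.imwrite("pics/c3.png",cv2.convertScaleAbs(o,alpha=1.2))
```

```text
8.1 [0.61054373 0.15191034 0.19643139] (np.float64(148.07597648371186), np.float64(0.2638430616017474))
(np.float64(262.61056203215287), np.float64(100.04113952284823))
(np.float64(277.7730221937405), np.float64(209.68296189617223))
(np.float64(213.57940543592466), np.float64(16.28654388549225))
262 100
```

View pics/c3.png

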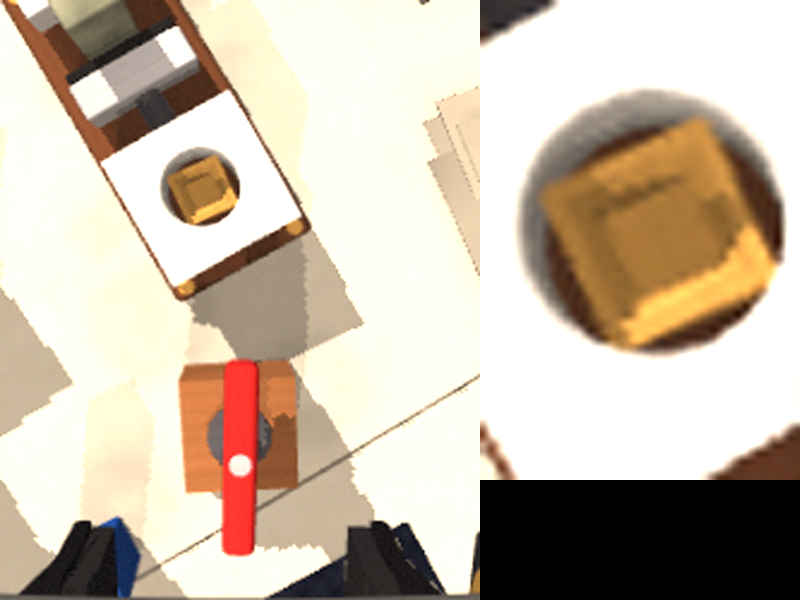

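The socket block's corners are clear in the right-hand crop. The handle bar lines up with tool x, and its centre dot is at crop (240,465).

Run:
```python
from h import *
s=ctrl.get_state()
P=[on("wrist",242+x/8,70+y/8,.03,s) for x,y in [(61,188),(225,120),(298,265),(150,348)]]
print("screw",(sum(P)/4).round(4)); 
for i in range(4):
    d=P[i]-P[i-1]; print(np.linalg.norm(d).round(4),(np.degrees(np.arctan2(d[1],d[0]))%90).round(1))
k=lambda x,y,z: on("wrist",180+x/2.4,20+y/2.4,z,s)
a,b=k(241,362,.082),k(239,554,.082); print("ends",a,b,np.linalg.norm(a-b),(a+b)/2,"dot",k(240,465,.082)); d=a-b; print("handle yaw",np.degrees(np.arctan2(d[1],d[0])))
w=on("wrist",242+(652-480)/8,70+222/8,.046,s); print("well",w)
S=[k(x,y,.044) for x,y in [(181,365),(298,362),(298,488),(186,492)]]; print("stand",sum(S)/4); d=S[0]+S[1]-S[2]-S[3]; print(np.degrees(np.arctan2(d[1],d[0])), [np.linalg.norm(S[i]-S[i-1]).round(4) for i in range(4)])
```

```text
screw [0.5257 0.1919 0.03  ]
0.0223 86.5
0.0212 80.6
0.0197 84.3
0.0204 87.6
ends [0.58628596 0.1710484  0.082     ] [0.64585663 0.13347583 0.082     ] 0.07042983575889139 [0.61607129 0.15226212 0.082     ] dot [0.61719912 0.15155914 0.082     ]
handle yaw 147.75944189485415
well [0.52552811 0.19116076 0.046     ]
stand [0.61397901 0.15439811 0.044     ]
149.4205517633729 [np.float64(0.0521), np.float64(0.0457), np.float64(0.0517), np.float64(0.0456)]
```

Run:
```python
from h import *
go(.6162,.1521,.073,148.0)
```

```text
travel [-0.005, 0.0035, 0.1236] turn [-0.16, -0.18, 0.08]
```

>>> {"fn": "step_arm", "kwargs": {"commands": [{"travel": [-0.005, 0.003, 0.03], "turn": [-0.16, -0.18, 0]}, {"travel": [-0.005, 0.003, 0.065], "turn": [-0.16, -0.18, 0]}, {"travel": [-0.005, 0.003, 0.095], "turn": [-0.16, -0.18, 0]}, {"travel": [-0.005, 0.003, 0.115], "turn": [-0.16, -0.18, 0]}, {"travel": [-0.005, 0.003, 0.123], "turn": [-0.16, -0.18, 0]}]}}

```text
time: 8.65
position: [0.6151, 0.1504, 0.0715]
tool_rot: [-0.865, -3.018, 0.002]
ft_force: [0.0, -0.3, -0.0]
grip_width: 0.601
grip_force: 0.0
```

>>> {"fn": "step_arm", "kwargs": {"commands": [{"travel": [0, 0, 0], "turn": [0, 0, 0]}, {"travel": [0, 0, 0], "turn": [0, 0, 0]}, {"travel": [0, 0, 0], "turn": [0, 0, 0]}]}}

```text
time: 8.95
position: [0.6181, 0.1512, 0.075]
tool_rot: [0.866, 3.017, 0.002]
ft_force: [0.0, 0.2, -0.2]
grip_width: 0.597
grip_force: 0.0
```

Run:
```python
from h import *
s,im=snap("wrist","w4.png"); print(s["time"],s["position"],yawdown(s)); go(.6162,.1521,.073,148.0)
```

```text
8.95 [0.61805265 0.15117459 0.0750467 ] (np.float64(147.97195134688448), np.float64(0.16317472038381617))
travel [0.0021, -0.0001, 0.0019] turn [0.11, 0.1, -0.03]
```

>>> {"fn": "step_arm", "kwargs": {"commands": [{"travel": [0.002, 0, 0.002], "turn": [0.1, 0.1, 0]}, {"travel": [0.002, 0, 0.002], "turn": [0.1, 0.1, 0]}, {"travel": [0.002, 0, 0.002], "turn": [0.1, 0.1, 0]}, {"travel": [0.002, 0, 0.002], "turn": [0.1, 0.1, 0]}, {"travel": [0.002, 0, 0.002], "turn": [0.1, 0.1, 0]}], "gripper": 0.0, "force": 15}}

```text
time: 9.5
position: [0.6155, 0.1518, 0.0713]
tool_rot: [-0.866, -3.017, 0.001]
ft_force: [-0.5, 0.3, 0.1]
grip_width: 0.233
grip_force: 0.0
```

>>> {"fn": "step_arm", "kwargs": {"commands": [{"travel": [0, 0, 0], "turn": [0, 0, 0]}, {"travel": [0, 0, 0], "turn": [0, 0, 0]}, {"travel": [0, 0, 0], "turn": [0, 0, 0]}]}}

```text
time: 9.8
position: [0.6155, 0.1518, 0.0713]
tool_rot: [-0.866, -3.018, 0.001]
ft_force: [-0.3, -0.6, 0.5]
grip_width: 0.133
grip_force: 15.0
```

Run:
```python
from h import *
s=ctrl.get_state(); print(s["time"],s["position"],yawdown(s),s["ft_force"],s["torque"],s["grip_width"],s["grip_force"])
```

```text
9.8 [0.61548171 0.15182427 0.07128556] (np.float64(147.9680889444471), np.float64(0.13051081425562944)) [-0.25915969 -0.63511059  0.53638747] [ 0.17371251 -0.16376453  0.00712773] 0.13258610202919868 14.970343317836523
```

>>> {"fn": "step_arm", "kwargs": {"commands": [{"travel": [0, 0, 0], "turn": [0, 0, 0]}, {"travel": [0, 0, 0], "turn": [0, 0, 0]}, {"travel": [0, 0, -0.005], "turn": [0, 0, 0]}, {"travel": [0, 0, -0.02], "turn": [0, 0, 0]}, {"travel": [0, 0, -0.04], "turn": [0, 0, 0]}], "force": 45}}

```text
time: 10.3
position: [0.615, 0.1516, 0.1118]
tool_rot: [-0.866, -3.016, 0.002]
ft_force: [-0.3, 0.6, -0.3]
grip_width: 0.129
grip_force: 45.0
```

>>> {"fn": "step_arm", "kwargs": {"commands": [{"travel": [0, 0, -0.025], "turn": [0, 0, 0]}, {"travel": [0, 0, -0.035], "turn": [0, 0, 0]}, {"travel": [0, 0, -0.035], "turn": [0, 0, 0]}]}}

```text
time: 10.6
position: [0.6168, 0.1523, 0.1487]
tool_rot: [0.867, 3.018, 0.001]
ft_force: [0.4, -1.1, -0.8]
grip_width: 0.131
grip_force: 45.0
```

Run:
```python
from h import *
s=ctrl.get_state(); print(s["time"],s["position"],yawdown(s),s["ft_force"],s["grip_width"],s["grip_force"])
go(.5256,.1905,.1445,175,s)
```

```text
10.6 [0.61676226 0.15231026 0.14872112] (np.float64(147.96212907126673), np.float64(0.08798968177351879)) [ 0.39008123 -1.12474369 -0.80759284] 0.13134257884409373 44.962012711912394
travel [0.0975, -0.016, 0.0041] turn [0.04, 0.08, -27.04]
```

>>> {"fn": "step_arm", "kwargs": {"commands": [{"travel": [0.025, -0.004, 0.001], "turn": [0.04, 0.08, -7]}, {"travel": [0.05, -0.008, 0.002], "turn": [0.04, 0.08, -14]}, {"travel": [0.075, -0.012, 0.003], "turn": [0.04, 0.08, -21]}, {"travel": [0.0975, -0.016, 0.004], "turn": [0.04, 0.08, -27]}, {"travel": [0.0975, -0.016, 0.004], "turn": [0.04, 0.08, -27]}]}}

```text
time: 11.1
position: [0.5206, 0.1916, 0.1413]
tool_rot: [-0.128, -3.132, 0.003]
ft_force: [-0.6, 1.0, -1.2]
grip_width: 0.128
grip_force: 45.0
```

>>> {"fn": "step_arm", "kwargs": {"commands": [{"travel": [0, 0, 0], "turn": [0, 0, 0]}, {"travel": [0, 0, 0], "turn": [0, 0, 0]}, {"travel": [0, 0, 0], "turn": [0, 0, 0]}]}}

```text
time: 11.4
position: [0.5253, 0.1893, 0.1423]
tool_rot: [-0.141, -3.134, 0.0]
ft_force: [-1.1, 0.5, -1.1]
grip_width: 0.132
grip_force: 45.0
```

Run:
```python
from h import *
s=ctrl.get_state(); print(s["time"],s["position"],yawdown(s),s["ft_force"])
go(.5256,.1905,.1000,175,s)
snap("scene","s5.png"); b=cv2.imread("pics/s5.png")[130:290,270:400]; snap("top","t5.png")
cv2.imwrite("pics/c5.png",cv2.resize(b,None,fx=3.7,fy=3.7,interpolation=cv2.INTER_CUBIC))
```

```text
11.4 [0.52527095 0.18927391 0.14228835] (np.float64(174.8498810990659), np.float64(0.228467596758263)) [-1.12430473  0.472681   -1.07353751]
travel [-0.0004, 0.0013, 0.0423] turn [-0.03, -0.23, -0.15]
```

View pics/c5.png

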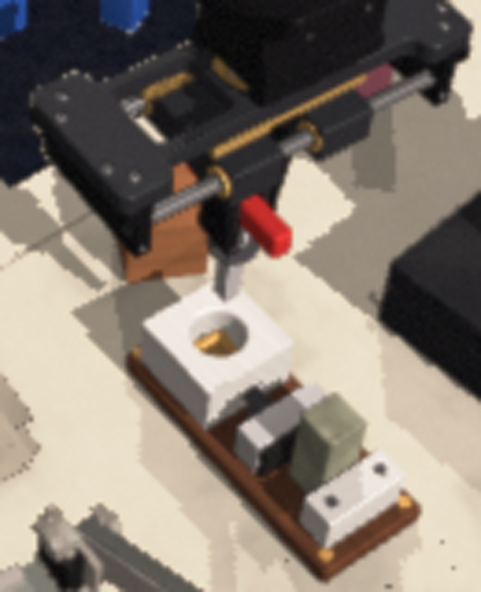

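The stone stands upright in the gap and the key hangs over the well, with its tip near crop (228,298). I'll check the alignment in this same view.

Run:
```python
from h import *
c=lambda X:(((np.array(proj("scene",X))-[270,130])*3.7).round(1))
print("tip",c([.5253,.1893,.075]),"well",c([.5256,.1905,.046]))
print(on("scene",270+218/3.7,130+337/3.7,.046), on("scene",270+228/3.7,130+296/3.7,.075))
```

```text
tip [224.8 293.2] well [218.1 328.6]
[0.521594   0.19413175 0.046     ] [0.52295398 0.18921958 0.075     ]
```

>>> {"fn": "step_arm", "kwargs": {"commands": [{"travel": [0, 0.0018, 0.01], "turn": [0, -0.2, 0]}, {"travel": [0, 0.0018, 0.022], "turn": [0, -0.2, 0]}, {"travel": [0, 0.0018, 0.034], "turn": [0, -0.2, 0]}, {"travel": [0, 0.0018, 0.04], "turn": [0, -0.2, 0]}, {"travel": [0, 0.0018, 0.041], "turn": [0, -0.2, 0]}]}}

```text
time: 12.0
position: [0.5236, 0.1914, 0.1]
tool_rot: [-0.137, -3.136, 0.002]
ft_force: [-0.0, 0.1, -0.6]
grip_width: 0.129
grip_force: 45.0
```

>>> {"fn": "step_arm", "kwargs": {"commands": [{"travel": [0, 0, 0], "turn": [0, 0, 0]}, {"travel": [0, 0, 0], "turn": [0, 0, 0]}, {"travel": [0, 0, 0], "turn": [0, 0, 0]}]}}

```text
time: 12.3
position: [0.5248, 0.1919, 0.102]
tool_rot: [0.138, 3.138, -0.001]
ft_force: [0.1, -0.6, -0.5]
grip_width: 0.128
grip_force: 45.0
```

Run:
```python
from h import *
s=ctrl.get_state(); print(s["time"],s["position"],yawdown(s),s["ft_force"],s["torque"]); go(.5255,.191,.086,175,s)
```

```text
12.3 [0.52484445 0.19189126 0.10201295] (np.float64(174.9647651333023), np.float64(0.04402275308163675)) [ 0.06731023 -0.57257224 -0.50645464] [ 0.09881999 -0.15769549 -0.01793331]
travel [-0.0007, -0.0008, 0.016] turn [-0.03, 0.03, -0.04]
```

Now lower it slowly into the socket and watch the force.

>>> {"fn": "step_arm", "kwargs": {"commands": [{"travel": [-0.0006, -0.0008, 0.002], "turn": [0, 0, 0]}, {"travel": [-0.0006, -0.0008, 0.004], "turn": [0, 0, 0]}, {"travel": [-0.0006, -0.0008, 0.006], "turn": [0, 0, 0]}, {"travel": [-0.0006, -0.0008, 0.008], "turn": [0, 0, 0]}, {"travel": [-0.0006, -0.0008, 0.009], "turn": [0, 0, 0]}]}}

```text
time: 12.8
position: [0.5248, 0.1908, 0.0922]
tool_rot: [-0.138, -3.138, 0.001]
ft_force: [-0.3, 0.8, -0.9]
grip_width: 0.132
grip_force: 45.0
```

Run:
```python
from h import *
s=ctrl.get_state(); print(s["time"],s["position"],yawdown(s),s["ft_force"],s["torque"])
```

```text
12.8 [0.52484353 0.19081945 0.09217443] (np.float64(174.96872300317773), np.float64(0.06258442217887779)) [-0.31576576  0.84687416 -0.93991796] [ 0.0874246  -0.15686992  0.04431789]
```

>>> {"fn": "step_arm", "kwargs": {"commands": [{"travel": [0.0, 0, 0.001], "turn": [0, 0, 0]}, {"travel": [0, 0, 0.002], "turn": [0, 0, 0]}, {"travel": [0, 0, 0.003], "turn": [0, 0, 0]}, {"travel": [0, 0, 0.004], "turn": [0, 0, 0]}, {"travel": [0, 0, 0.005], "turn": [0, 0, 0]}]}}

```text
time: 13.3
position: [0.525, 0.1909, 0.0875]
tool_rot: [-0.138, -3.138, 0.001]
ft_force: [0.4, 0.9, -1.0]
grip_width: 0.13
grip_force: 45.0
```

Run:
```python
from h import *
s=ctrl.get_state(); print(s["time"],s["position"],yawdown(s),s["ft_force"],s["torque"])
```

```text
13.3 [0.52501518 0.19088287 0.08745272] (np.float64(174.96799053905735), np.float64(0.044305917542188704)) [ 0.39056851  0.92587443 -0.99513495] [ 0.13833026 -0.12796104  0.00603082]
```

>>> {"fn": "step_arm", "kwargs": {"commands": [{"travel": [0, 0, 0.0012], "turn": [0, 0, 5]}, {"travel": [0, 0, 0.0012], "turn": [0, 0, 10]}, {"travel": [0, 0, 0.0012], "turn": [0, 0, 15]}, {"travel": [0, 0, 0.0012], "turn": [0, 0, 20]}, {"travel": [0, 0, 0.0012], "turn": [0, 0, 25]}]}}

```text
time: 13.8
position: [0.5251, 0.1908, 0.0863]
tool_rot: [0.819, 3.033, -0.001]
ft_force: [0.2, -0.6, -1.6]
grip_width: 0.129
grip_force: 45.0
```

Run:
```python
from h import *
s=ctrl.get_state(); print(s["time"],s["position"],yawdown(s),s["ft_force"],s["torque"])
```

```text
13.8 [0.5251029  0.19079018 0.08628956] (np.float64(149.77670830738631), np.float64(0.050027385410138556)) [ 0.16269114 -0.63040384 -1.60335541] [-0.03674761 -0.18838433  0.06766405]
```

>>> {"fn": "step_arm", "kwargs": {"commands": [{"travel": [0, 0, 0], "turn": [0, 0, 5]}, {"travel": [0, 0, 0], "turn": [0, 0, 10]}, {"travel": [0, 0, 0], "turn": [0, 0, 15]}, {"travel": [0, 0, 0], "turn": [0, 0, 20]}, {"travel": [0, 0, 0], "turn": [0, 0, 25]}]}}

```text
time: 14.3
position: [0.525, 0.1909, 0.0863]
tool_rot: [1.456, 2.784, -0.001]
ft_force: [0.3, 0.5, -1.0]
grip_width: 0.131
grip_force: 45.0
```

Run:
```python
from h import *
s=ctrl.get_state(); print(s["time"],s["position"],yawdown(s),s["ft_force"],s["torque"])
```

```text
14.3 [0.52499478 0.19093995 0.08627951] (np.float64(124.79292406859692), np.float64(0.04631962763887028)) [ 0.34935084  0.46604169 -0.95467989] [ 0.03279675 -0.14327925  0.07402702]
```

>>> {"fn": "step_arm", "kwargs": {"commands": [{"travel": [0, 0, 0], "turn": [0, 0, 3]}, {"travel": [0, 0, 0], "turn": [0, 0, 6]}, {"travel": [0, 0, 0], "turn": [0, 0, 9]}, {"travel": [0, 0, 0], "turn": [0, 0, 12]}, {"travel": [0, 0, 0], "turn": [0, 0, 12]}]}}

```text
time: 14.8
position: [0.5249, 0.191, 0.0863]
tool_rot: [1.734, 2.619, -0.001]
ft_force: [-0.7, -1.5, -1.4]
grip_width: 0.13
grip_force: 45.0
```

Run:
```python
from h import *
s,im=snap("wrist","w6.png"); print(s["time"],s["position"],yawdown(s),s["ft_force"],s["torque"])
```

```text
14.8 [0.5249313  0.19100948 0.08630121] (np.float64(112.98887583563115), np.float64(0.04962558868785299)) [-0.67047778 -1.47357118 -1.35074371] [ 0.03245812 -0.11786875  0.05338501]
```

>>> {"fn": "step_arm", "kwargs": {"commands": [{"travel": [0, 0, 0], "turn": [0, 0, 3]}, {"travel": [0, 0, 0], "turn": [0, 0, 6]}, {"travel": [0, 0, 0], "turn": [0, 0, 9]}, {"travel": [0, 0, 0], "turn": [0, 0, 12]}, {"travel": [0, 0, 0], "turn": [0, 0, 12]}]}}

```text
time: 15.35
position: [0.5249, 0.1911, 0.0863]
tool_rot: [1.997, 2.425, -0.001]
ft_force: [0.1, -0.3, -0.8]
grip_width: 0.131
grip_force: 45.0
```

Run:
```python
from h import *
s=ctrl.get_state(); print(s["time"],s["position"],yawdown(s),s["ft_force"],s["torque"])
```

```text
15.35 [0.52489016 0.19106739 0.08628395] (np.float64(101.04098113246582), np.float64(0.04363700170753647)) [ 0.08141252 -0.26179234 -0.83273537] [ 0.05740688 -0.03542019  0.1125095 ]
```

>>> {"fn": "step_arm", "kwargs": {"commands": [{"travel": [0, 0, 0], "turn": [0, 0, 3]}, {"travel": [0, 0, 0], "turn": [0, 0, 5]}, {"travel": [0, 0, 0], "turn": [0, 0, 7]}, {"travel": [0, 0, 0], "turn": [0, 0, 7]}]}}

```text
time: 15.75
position: [0.5249, 0.1911, 0.0863]
tool_rot: [2.141, 2.299, -0.001]
ft_force: [0.6, 0.3, -0.9]
grip_width: 0.133
grip_force: 45.0
```

Run:
```python
from h import *
s,im=snap("wrist","w7.png"); print(s["time"],s["position"],yawdown(s),s["ft_force"],s["torque"])
u,v=proj("wrist",[.4413,.194,.069],s); print(u,v)
cv2.imwrite("pics/c7.png",cv2.resize(im[:240,:400,::-1],None,fx=2,fy=2,interpolation=cv2.INTER_CUBIC))
```

```text
15.75 [0.52491553 0.19107521 0.08629367] (np.float64(94.08221271846001), np.float64(0.0409251723651607)) [ 0.61515932  0.29772884 -0.89040418] [ 0.05707389 -0.08466067  0.1240013 ]
132.8807030316267 235.63185143341224
```

View pics/c7.png

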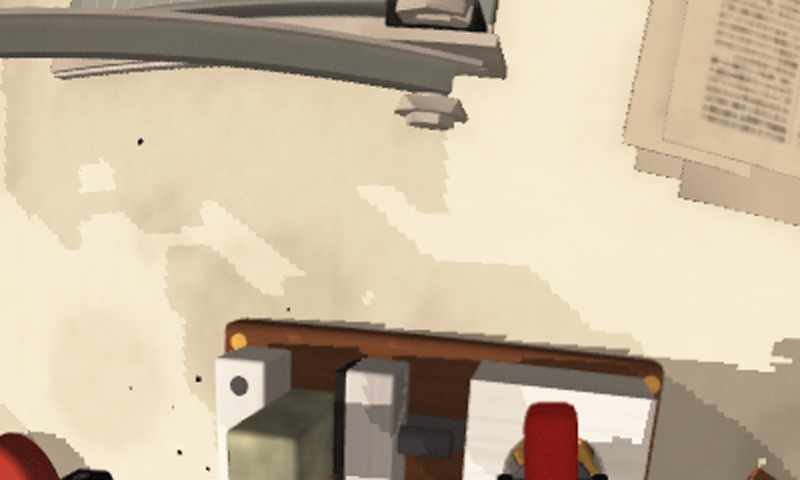

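The black face is against the stone and the torque has risen from 0.07 to 0.12 N m. I'll turn a little more, back off through the play, and withdraw the key.

>>> {"fn": "step_arm", "kwargs": {"commands": [{"travel": [0, 0, 0], "turn": [0, 0, 2]}, {"travel": [0, 0, 0], "turn": [0, 0, 4]}, {"travel": [0, 0, 0], "turn": [0, 0, 4]}, {"travel": [0, 0, 0], "turn": [0, 0, 4]}]}}

```text
time: 16.2
position: [0.5249, 0.191, 0.0863]
tool_rot: [2.22, 2.223, -0.001]
ft_force: [-0.2, 1.0, -1.3]
grip_width: 0.133
grip_force: 45.0
```

Run:
```python
from h import *
s=ctrl.get_state(); print(s["time"],s["position"],yawdown(s),s["ft_force"],s["torque"])
```

```text
16.2 [0.5249218  0.19104294 0.08627325] (np.float64(90.08240499797634), np.float64(0.04102822994771099)) [-0.16007642  0.98050792 -1.29788108] [0.1534218  0.03307526 0.13530545]
```

>>> {"fn": "step_arm", "kwargs": {"commands": [{"travel": [0, 0, 0], "turn": [0, 0, -4]}, {"travel": [0, 0, 0], "turn": [0, 0, -8]}, {"travel": [0, 0, 0], "turn": [0, 0, -11]}, {"travel": [0, 0, 0], "turn": [0, 0, -11]}]}}

```text
time: 16.6
position: [0.525, 0.1909, 0.0863]
tool_rot: [-1.998, -2.424, 0.001]
ft_force: [-0.8, 1.1, -1.4]
grip_width: 0.126
grip_force: 45.0
```

Run:
```python
from h import *
s=ctrl.get_state(); print(s["time"],s["position"],yawdown(s),s["ft_force"],s["torque"])
```

```text
16.6 [0.52498304 0.19089979 0.08628007] (np.float64(101.02154622311728), np.float64(0.042246030567438496)) [-0.76658287  1.05200964 -1.39476268] [ 0.17131699 -0.07519661 -0.01441986]
```

>>> {"fn": "step_arm", "kwargs": {"commands": [{"travel": [0, 0, -0.004], "turn": [0, 0, 0]}, {"travel": [0, 0, -0.012], "turn": [0, 0, 0]}, {"travel": [0, 0, -0.025], "turn": [0, 0, 0]}, {"travel": [0, 0, -0.045], "turn": [0, 0, 0]}, {"travel": [0, 0, -0.063], "turn": [0, 0, 0]}]}}

```text
time: 17.1
position: [0.5253, 0.191, 0.1513]
tool_rot: [1.998, 2.423, -0.0]
ft_force: [-0.7, -0.2, -0.5]
grip_width: 0.132
grip_force: 45.0
```

Run:
```python
from h import *
s=ctrl.get_state(); print(s["time"],s["position"],yawdown(s),s["ft_force"],s["torque"],s["grip_width"])
go(.6155,.1518,.15,148,s)
```

```text
17.1 [0.5253427  0.19100948 0.15131204] (np.float64(100.95892170830959), np.float64(0.0628124702014256)) [-0.72074827 -0.2468313  -0.48763453] [-0.01240094 -0.15264508 -0.00257956] 0.13245213712445797
travel [-0.0556, 0.0811, 0.0014] turn [0.01, 0.06, -47.04]
```

>>> {"fn": "step_arm", "kwargs": {"commands": [{"travel": [-0.009, 0.013, 0.001], "turn": [0, 0, -8]}, {"travel": [-0.018, 0.027, 0.001], "turn": [0, 0, -16]}, {"travel": [-0.028, 0.04, 0.001], "turn": [0, 0, -24]}, {"travel": [-0.037, 0.054, 0.001], "turn": [0, 0, -32]}, {"travel": [-0.046, 0.068, 0.001], "turn": [0, 0, -40]}]}}

```text
time: 17.6
position: [0.6016, 0.1581, 0.1498]
tool_rot: [1.042, 2.962, -0.001]
ft_force: [-0.6, 0.3, -0.9]
grip_width: 0.129
grip_force: 45.0
```

Run:
```python
from h import *
go(.6155,.1518,.15,148)
```

```text
travel [-0.0148, 0.0038, -0.0002] turn [-0.01, 0.09, -6.75]
```

>>> {"fn": "step_arm", "kwargs": {"commands": [{"travel": [-0.0148, 0.0038, 0], "turn": [0, 0, -6.9]}, {"travel": [-0.0148, 0.0038, 0], "turn": [0, 0, -6.9]}, {"travel": [-0.0148, 0.0038, 0], "turn": [0, 0, -6.9]}, {"travel": [-0.0148, 0.0038, 0], "turn": [0, 0, -6.9]}]}}

```text
time: 18.0
position: [0.6136, 0.1531, 0.1489]
tool_rot: [-0.871, -3.018, 0.001]
ft_force: [0.7, 0.0, -0.7]
grip_width: 0.129
grip_force: 45.0
```

Run:
```python
from h import *
s=ctrl.get_state(); print(s["time"],s["position"],yawdown(s)); go(.6155,.1518,.118,148)
```

```text
18.0 [0.61363032 0.15312982 0.14887176] (np.float64(147.81130723040616), np.float64(0.04471113710076609))
travel [-0.0023, -0.0001, 0.0309] turn [-0.04, 0.0, -0.19]
```

Tip goes to just above the hole (top at 44 mm, so TCP about 0.115).

>>> {"fn": "step_arm", "kwargs": {"commands": [{"travel": [-0.0022, 0, 0.01], "turn": [0, 0, -0.2]}, {"travel": [-0.0022, 0, 0.02], "turn": [0, 0, -0.2]}, {"travel": [-0.0022, 0, 0.031], "turn": [0, 0, -0.2]}, {"travel": [-0.0022, 0, 0.031], "turn": [0, 0, -0.2]}, {"travel": [-0.0022, 0, 0.031], "turn": [0, 0, -0.2]}]}}

```text
time: 18.5
position: [0.6158, 0.1511, 0.1166]
tool_rot: [-0.864, -3.019, 0.002]
ft_force: [-0.2, 0.1, -1.2]
grip_width: 0.132
grip_force: 45.0
```

Run:
```python
from h import *
s=ctrl.get_state(); print(s["time"],s["position"],yawdown(s),s["ft_force"]); go(.6155,.1518,.105,148)
```

```text
18.5 [0.61580056 0.15113949 0.11658184] (np.float64(148.0740705348145), np.float64(0.10656948897281371)) [-0.23004176  0.14122885 -1.15670689]
travel [0.0006, 0.0004, 0.0116] turn [-0.09, -0.06, 0.07]
```

>>> {"fn": "step_arm", "kwargs": {"commands": [{"travel": [0.0005, 0.0003, 0.003], "turn": [-0.1, -0.06, 0]}, {"travel": [0.0005, 0.0003, 0.006], "turn": [-0.1, -0.06, 0]}, {"travel": [0.0005, 0.0003, 0.009], "turn": [-0.1, -0.06, 0]}, {"travel": [0.0005, 0.0003, 0.012], "turn": [-0.1, -0.06, 0]}, {"travel": [0.0005, 0.0003, 0.014], "turn": [-0.1, -0.06, 0]}]}}

```text
time: 19.0
position: [0.6159, 0.1516, 0.1029]
tool_rot: [0.864, 3.019, 0.001]
ft_force: [0.0, -0.4, -0.6]
grip_width: 0.131
grip_force: 45.0
```

Run:
```python
from h import *
s=ctrl.get_state(); print(s["time"],s["position"],yawdown(s),s["ft_force"]); go(.6155,.1518,.0720,148)
```

```text
19.0 [0.61591154 0.15156057 0.10294949] (np.float64(148.06339032808918), np.float64(0.06718479072839752)) [ 0.02462393 -0.39610114 -0.6134938 ]
travel [0.0005, -0.0, 0.0309] turn [0.04, 0.05, 0.06]
```

The tip is 8 mm into the hole with no force. I'll lower it the rest of the way.

>>> {"fn": "step_arm", "kwargs": {"commands": [{"travel": [0.0003, 0, 0.006], "turn": [0, 0, 0]}, {"travel": [0.0003, 0, 0.012], "turn": [0, 0, 0]}, {"travel": [0.0003, 0, 0.018], "turn": [0, 0, 0]}, {"travel": [0.0003, 0, 0.024], "turn": [0, 0, 0]}, {"travel": [0.0003, 0, 0.029], "turn": [0, 0, 0]}]}}

```text
time: 19.5
position: [0.6156, 0.1518, 0.0735]
tool_rot: [0.864, 3.02, 0.001]
ft_force: [0.2, -0.2, -1.5]
grip_width: 0.134
grip_force: 45.0
```

Run:
```python
from h import *
s=ctrl.get_state(); print(s["time"],s["position"],yawdown(s),s["ft_force"]); go(.6155,.1518,.0713,148)
```

```text
19.5 [0.61559517 0.15175695 0.07354251] (np.float64(148.07032348416575), np.float64(0.05342954672012513)) [ 0.16477454 -0.15120311 -1.52819758]
travel [0.0001, -0.0, 0.0022] turn [0.04, 0.04, 0.07]
```

>>> {"fn": "step_arm", "kwargs": {"commands": [{"travel": [0, 0, 0.001], "turn": [0, 0, 0]}, {"travel": [0, 0, 0.0018], "turn": [0, 0, 0]}, {"travel": [0, 0, 0.0023], "turn": [0, 0, 0]}, {"travel": [0, 0, 0.0023], "turn": [0, 0, 0]}]}}

```text
time: 19.9
position: [0.6159, 0.1519, 0.0722]
tool_rot: [0.864, 3.019, 0.001]
ft_force: [0.9, -0.2, -1.8]
grip_width: 0.129
grip_force: 45.0
```

>>> {"fn": "step_arm", "kwargs": {"commands": [{"travel": [0, 0, 0], "turn": [0, 0, 0]}, {"travel": [0, 0, 0], "turn": [0, 0, 0]}, {"travel": [0, 0, 0], "turn": [0, 0, 0]}, {"travel": [0, 0, 0], "turn": [0, 0, 0]}, {"travel": [0, 0, 0], "turn": [0, 0, 0]}], "gripper": 0.5}}

```text
time: 20.4
position: [0.6159, 0.1518, 0.0721]
tool_rot: [0.864, 3.019, 0.001]
ft_force: [-0.3, -0.2, 0.1]
grip_width: 0.464
grip_force: 0.0
```

>>> {"fn": "step_arm", "kwargs": {"commands": [{"travel": [0, 0, -0.02], "turn": [0, 0, 0]}, {"travel": [0, 0, -0.05], "turn": [0, 0, 0]}, {"travel": [0, 0, -0.09], "turn": [0, 0, 0]}, {"travel": [0, 0, -0.13], "turn": [0, 0, 0]}, {"travel": [0, 0, -0.13], "turn": [0, 0, 0]}]}}

```text
time: 20.9
position: [0.6185, 0.1536, 0.2085]
tool_rot: [0.861, 3.011, 0.009]
ft_force: [0.6, 0.5, 0.7]
grip_width: 0.499
grip_force: 0.0
```

Run:
```python
from h import *
s,im=snap("wrist","w8.png"); print(s["time"],s["position"],yawdown(s),s["grip_width"]); snap("scene","s8.png"); snap("top","t8.png")
a=cv2.resize(im[10:270,180:380,::-1],(430,560)); b=cv2.resize(cv2.imread("pics/s8.png")[140:300,270:390],(370,493))
o=np.zeros((560,800,3),np.uint8);o[:,:430]=a;o[:493,430:]=b;cv2.imwrite("pics/c8.png",o)
```

```text
20.9 [0.61850136 0.15360488 0.20847152] (np.float64(148.07068867992248), np.float64(0.6725459585046507)) 0.49929133664402914
```

View pics/c8.png

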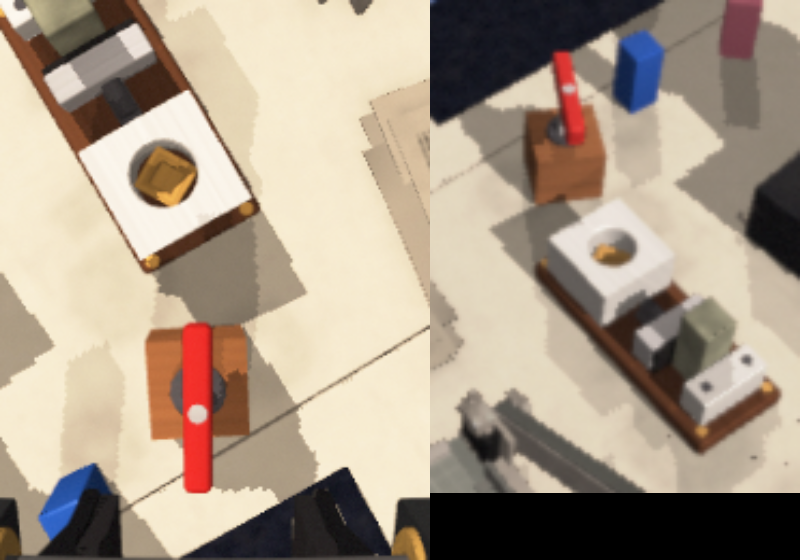

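The key is back in its stand with the flange on top, and the stone is upright between the jaws. I've used all 10 views, so the last check is numeric: the change in the screw's yaw and the key's position.

Run:
```python
from h import *
s3=dict(position=[.61054,.15191,.19643],tool_rot=[-.863,-3.016,.002])
s8,_=snap("wrist","w9.png"); print(s8["position"],s8["time"])
for f,s in(("w3",s3),("w9",s8)):
    im=cv2.imread(f"pics/{f}.png"); h=cv2.cvtColor(im,cv2.COLOR_BGR2HSV)
    def blob(m,X,rad):
        u,v=map(int,proj("wrist",X,s)); k=np.zeros_like(m); cv2.circle(k,(u,v),rad,255,-1); ys,xs=np.nonzero(m&k); return np.array([xs,ys]).T
    b=blob(cv2.inRange(h,(12,120,60),(30,255,255)),[.5256,.191,.03],18)
    P=np.array([on("wrist",*p,.03,s)[:2] for p in b],np.float32)
    print(f,"brass",cv2.minAreaRect(P*1000))
    r=blob(cv2.inRange(h,(0,180,80),(8,255,255))|cv2.inRange(h,(172,180,80),(180,255,255)),[.6162,.1522,.086],70)
    P=np.array([on("wrist",*p,.086,s)[:2] for p in r],np.float32); print("handle",cv2.minAreaRect(P*1000))
```

```text
[0.61535631 0.15152067 0.20155548] 21.05
w3 brass ((525.57177734375, 191.11508178710938), (25.192628860473633, 25.15509605407715), 74.45868682861328)
handle ((613.9664916992188, 152.94320678710938), (11.793771743774414, 69.32038116455078), 56.8639030456543)
w9 brass ((525.5416870117188, 191.34356689453125), (24.854162216186523, 23.52564811706543), 27.44086265563965)Traceback (most recent call last):
  File "<stdin>", line 12, in <module>
  File "h.py", line 14, in on
    o,d=ray(name,u,v,st); return o+d*(z-o[2])/d[2]
        ~~~^^^^^^^^^^^^^
  File "h.py", line 5, in ray
    m=ctrl.camera_model(name)
ValueError: time passes only in moves, steps and waits
```

```bash
sed -i 's/^def ray/import functools\n_M={}\ndef CM(n):\n    if n not in _M: _M[n]=ctrl.camera_model(n)\n    return _M[n]\ndef ray/; s/m=ctrl.camera_model(name)/m=CM(name)/' h.py
cat > chk.py <<'E'
from h import *
def rect(f,s,c,yaw,half,z,step=.00025):
    im=cv2.imread(f); n=int(2*half/step)+1; g=np.linspace(-half,half,n); a=np.radians(yaw); u=np.array([np.cos(a),np.sin(a)]); w=np.array([np.sin(a),-np.cos(a)])
    M=np.zeros((n,n,2),np.float32)
    for i,y in enumerate(g):
        for j,x in enumerate(g): M[i,j]=proj("wrist",[*(np.array(c)+u*y+w*x),z],s)
    return cv2.remap(im,M,None,cv2.INTER_CUBIC),g
def hist(p):
    g=cv2.GaussianBlur(cv2.cvtColor(p,cv2.COLOR_BGR2GRAY).astype(np.float32),(0,0),2); gx=cv2.Sobel(g,cv2.CV_32F,1,0);gy=cv2.Sobel(g,cv2.CV_32F,0,1)
    n=p.shape[0]; Y,X=np.mgrid[:n,:n]-n//2; k=np.hypot(X,Y)<.0105/.00025; h,_=np.histogram((np.degrees(np.arctan2(gy,gx))%90)[k],18,(0,90),weights=np.hypot(gx,gy)[k]); return (h/h.max()*99).astype(int)
def prof(f,s):
    out=[]
    for xo in(-.017,.017):
        im=cv2.cvtColor(cv2.imread(f),cv2.COLOR_BGR2GRAY); r=[]
        a=np.radians(-2.6);u=np.array([np.cos(a),np.sin(a)]);w=np.array([np.sin(a),-np.cos(a)]);o=np.array([.5256,.191])-.046*u
        for y in np.arange(-.036,.022,.001):
            p=proj("wrist",[*(o+u*y+w*xo),.038],s); r.append(int(im[int(round(p[1])),int(round(p[0]))]) if 0<=p[1]<419 else -1)
        out.append(r)
    return out
E
python3 - <<'E'
from chk import *
s3=dict(position=[.61054,.15191,.19643],tool_rot=[-.863,-3.016,.002]); s9=dict(ctrl.get_state())
for f,s in(("pics/w3.png",s3),("pics/w9.png",s9)):
    p,g=rect(f,s,[.5256,.191],0,.011,.03); print(f,hist(p)); 
    for r in prof(f,s): print(r)
E
```

```text
pics/w3.png [46 28 18 16 16 17 14 16 18 17 10 15 19 23 35 72 99 66]
[44, 43, 43, 42, 40, 44, 43, 44, 44, 43, 41, 41, 42, 43, 41, 36, 41, 34, 191, 226, 226, 224, 224, 223, 224, 224, 224, 222, 223, 225, 224, 223, 223, 226, 204, 110, 99, 93, 75, 61, 61, 44, 44, 42, 41, 45, 41, 43, 41, 46, 43, 41, 205, 239, 237, 240, 239, 238]
[52, 52, 52, 48, 50, 51, 51, 52, 52, 52, 48, 50, 52, 47, 40, 36, 38, 35, 27, 198, 222, 219, 217, 217, 220, 220, 220, 217, 218, 222, 222, 222, 219, 217, 178, 121, 99, 97, 98, 98, 73, 49, 51, 51, 52, 47, 42, 42, 44, 40, 41, 48, 175, 245, 245, 245, 245, 245]
pics/w9.png [37 49 39 40 61 99 59 30 20 16 20 35 25 15 11 11 15 15]
[43, 43, 45, 41, 44, 44, 45, 44, 39, 39, 39, 94, 207, 226, 225, 226, 226, 225, 226, 225, 223, 224, 228, 227, 226, 227, 225, 193, 125, 100, 100, 97, 80, 53, 53, 42, 44, 46, 43, 45, 45, 41, 44, 46, 44, 43, 42, 44, 44, 45, 43, 93, 240, 241, 241, 241, 243, 240]
[51, 48, 52, 52, 51, 49, 53, 50, 40, 41, 41, 110, 215, 222, 222, 220, 221, 222, 222, 221, 220, 221, 223, 224, 221, 222, 220, 175, 119, 100, 99, 99, 101, 87, 62, 52, 53, 52, 52, 52, 53, 53, 50, 49, 52, 44, 44, 43, 41, 41, 40, 162, 162, 245, 246, 246, 246, 246]
```

The check pays off: the jaw has moved only about 6.8 mm, so the screw is near 0.97 rad, which is short of firm. I'll see what the picture taken during tightening (w7) says about the jaw, to find where the turn was lost.

Run:
```python
from chk import *
a=np.radians(94.08)
R=D(94.08); s7=dict(position=[.52491553,.19107521,.08629367],tool_rot=Ro.from_matrix(R).as_rotvec())
s6=dict(position=[.52493,.19101,.0863],tool_rot=Ro.from_matrix(D(112.99)).as_rotvec())
for f,s in(("pics/w6.png",s6),("pics/w7.png",s7)):
    im=cv2.cvtColor(cv2.imread(f),cv2.COLOR_BGR2GRAY)
    th=np.radians(-2.6);u=np.array([np.cos(th),np.sin(th)]);w=np.array([np.sin(th),-np.cos(th)]);o=np.array([.5256,.191])-.046*u
    for xo in (-.022,-.017):
        print(f,xo,[int(im[int(round(p[1])),int(round(p[0]))]) if 0<=p[1]<419 and 0<=p[0]<559 else -1 for p in (proj("wrist",[*(o+u*y+w*xo),.038],s) for y in np.arange(-.056,.022,.001))])
```

```text
pics/w6.png -0.022 [224, 222, 219, 122, 89, 87, 87, 86, 85, 88, 86, 49, 43, 43, 42, 45, 43, 43, 43, 46, 43, 43, 40, 43, 44, 42, 41, 41, 44, 40, 38, 35, 37, 33, 127, 216, 213, 212, 214, 210, 212, 212, 185, 183, 188, 191, 185, 186, 188, 182, 141, 76, 73, 42, 44, 42, 42, 42, 43, 44, 42, 42, 43, 38, 42, 43, 40, 44, 42, 43, 43, 44, 43, 61, 211, 220, 220, 219]
pics/w6.png -0.017 [224, 222, 194, 138, 93, 85, 88, 86, 88, 88, 86, 40, 38, 40, 41, 42, 42, 38, 40, 39, 40, 44, 38, 40, 39, 40, 44, 39, 41, 44, 36, 37, 37, 34, 121, 216, 213, 213, 213, 212, 211, 210, 210, 210, 213, 215, 211, 186, 187, 179, 119, 76, 74, 41, 40, 40, 41, 42, 42, 39, 38, 40, 43, 43, 42, 44, 39, 41, 39, 41, 40, 43, 37, 68, 213, 221, 221, 221]
pics/w7.png -0.022 [232, 231, 230, 129, 95, 92, 92, 90, 91, 90, 90, 93, 90, 66, 45, 41, 43, 45, 45, 45, 46, 44, 45, 44, 41, 44, 43, 47, 44, 36, 36, 39, 67, 222, 222, 219, 221, 219, 217, 203, 194, 190, 194, 194, 192, 194, 195, 186, 131, 78, 78, 76, 77, 61, 44, 46, 44, 47, 45, 47, 44, 44, 49, 46, 44, 44, 45, 45, 45, 45, 46, 44, 45, 189, 226, 226, 226, 225]
pics/w7.png -0.017 [230, 228, 224, 127, 94, 91, 91, 91, 90, 88, 89, 91, 89, 62, 53, 56, 48, 50, 48, 46, 62, 58, 54, 53, 51, 52, 49, 59, 57, 40, 40, 41, 90, 223, 220, 217, 219, 220, 219, 216, 193, 189, 196, 195, 190, 192, 194, 193, 115, 86, 76, 76, 86, 69, 44, 41, 41, 43, 43, 40, 42, 45, 41, 42, 42, 42, 42, 43, 44, 42, 42, 43, 42, 183, 225, 226, 225, 226]
```

The w6 and w7 profiles show the key loses about 0.5 rad to play before it drives the screw. So I repeat: take the key again, insert it at yaw 117°, and turn to about 77°, which adds roughly 0.22 rad.

Run:
```python
from h import *
go(.6157,.1518,.0718,148)
```

```text
travel [-0.0003, 0.0009, 0.1289] turn [-0.04, -0.0, 0.06]
```

>>> {"fn": "step_arm", "kwargs": {"commands": [{"travel": [-0.0003, 0.0009, 0.03], "turn": [0, 0, 0]}, {"travel": [-0.0003, 0.0009, 0.065], "turn": [0, 0, 0]}, {"travel": [-0.0003, 0.0009, 0.095], "turn": [0, 0, 0]}, {"travel": [-0.0003, 0.0009, 0.118], "turn": [0, 0, 0]}, {"travel": [-0.0003, 0.0009, 0.129], "turn": [0, 0, 0]}]}}

```text
time: 21.6
position: [0.6139, 0.1514, 0.0687]
tool_rot: [-0.863, -3.016, 0.004]
ft_force: [-0.0, -0.1, 0.7]
grip_width: 0.499
grip_force: 0.0
```

>>> {"fn": "step_arm", "kwargs": {"commands": [{"travel": [0, 0, 0], "turn": [0, 0, 0]}, {"travel": [0, 0, 0], "turn": [0, 0, 0]}, {"travel": [0, 0, 0], "turn": [0, 0, 0]}]}}

```text
time: 21.9
position: [0.6174, 0.1529, 0.0744]
tool_rot: [0.863, 3.017, 0.003]
ft_force: [-0.4, -0.0, 0.9]
grip_width: 0.497
grip_force: 0.0
```

Run:
```python
from h import *
go(.6157,.1518,.0715,148)
```

```text
travel [0.0009, -0.0018, 0.0029] turn [0.15, 0.15, 0.07]
```

>>> {"fn": "step_arm", "kwargs": {"commands": [{"travel": [0.0007, -0.0013, 0.0022], "turn": [0.1, 0.1, 0]}, {"travel": [0.0007, -0.0013, 0.0022], "turn": [0.1, 0.1, 0]}, {"travel": [0.0007, -0.0013, 0.0022], "turn": [0.1, 0.1, 0]}, {"travel": [0.0007, -0.0013, 0.0022], "turn": [0.1, 0.1, 0]}, {"travel": [0.0007, -0.0013, 0.0022], "turn": [0.1, 0.1, 0]}], "gripper": 0.0, "force": 15}}

```text
time: 22.4
position: [0.6154, 0.1518, 0.071]
tool_rot: [-0.864, -3.02, 0.001]
ft_force: [-0.3, 0.2, -0.8]
grip_width: 0.134
grip_force: 15.1
```

>>> {"fn": "step_arm", "kwargs": {"commands": [{"travel": [0, 0, 0], "turn": [0, 0, 0]}, {"travel": [0, 0, 0], "turn": [0, 0, 0]}, {"travel": [0, 0, 0], "turn": [0, 0, 0]}]}}

```text
time: 22.7
position: [0.6153, 0.1517, 0.0709]
tool_rot: [-0.864, -3.02, 0.001]
ft_force: [-0.0, -0.3, 0.7]
grip_width: 0.134
grip_force: 14.9
```

Run:
```python
from h import *
s=ctrl.get_state(); print(s["time"],s["position"],yawdown(s),s["ft_force"],s["grip_width"],s["grip_force"])
```

```text
22.7 [0.61534542 0.15174756 0.07088309] (np.float64(148.06818768931703), np.float64(0.04406731957505983)) [-0.03232817 -0.30979926  0.72300553] 0.13437211007771407 14.924580555525608
```

>>> {"fn": "step_arm", "kwargs": {"commands": [{"travel": [0, 0, 0], "turn": [0, 0, 0]}, {"travel": [0, 0, 0], "turn": [0, 0, 0]}, {"travel": [0, 0, -0.005], "turn": [0, 0, 0]}, {"travel": [0, 0, -0.02], "turn": [0, 0, 0]}, {"travel": [0, 0, -0.04], "turn": [0, 0, 0]}], "force": 55}}

```text
time: 23.2
position: [0.6145, 0.1515, 0.1111]
tool_rot: [-0.863, -3.018, 0.002]
ft_force: [0.7, -0.6, -0.6]
grip_width: 0.129
grip_force: 54.9
```

>>> {"fn": "step_arm", "kwargs": {"commands": [{"travel": [0, 0, -0.025], "turn": [0, 0, 0]}, {"travel": [0, 0, -0.035], "turn": [0, 0, 0]}, {"travel": [0, 0, -0.035], "turn": [0, 0, 0]}]}}

```text
time: 23.5
position: [0.6164, 0.1522, 0.1481]
tool_rot: [0.864, 3.018, 0.001]
ft_force: [0.5, 0.4, -0.8]
grip_width: 0.124
grip_force: 54.9
```

Run:
```python
from h import *
s=ctrl.get_state(); print(s["time"],s["position"],yawdown(s),s["ft_force"],s["grip_width"],s["grip_force"])
go(.5253,.191,.145,117,s)
```

```text
23.5 [0.61640408 0.15216701 0.14814585] (np.float64(148.0616014205413), np.float64(0.1565614007020617)) [ 0.51111285  0.38171976 -0.78965515] 0.12405377970327248 54.89991556853056
travel [0.0979, -0.0152, 0.0029] turn [0.12, 0.1, 31.06]
```

>>> {"fn": "step_arm", "kwargs": {"commands": [{"travel": [0.025, -0.004, 0.001], "turn": [0.1, 0.1, 8]}, {"travel": [0.05, -0.008, 0.002], "turn": [0.1, 0.1, 16]}, {"travel": [0.075, -0.012, 0.003], "turn": [0.1, 0.1, 24]}, {"travel": [0.098, -0.0152, 0.003], "turn": [0.1, 0.1, 31]}, {"travel": [0.098, -0.0152, 0.003], "turn": [0.1, 0.1, 31]}]}}

```text
time: 24.0
position: [0.5204, 0.1924, 0.1419]
tool_rot: [-1.634, -2.678, 0.007]
ft_force: [-0.4, -0.4, -1.1]
grip_width: 0.128
grip_force: 54.9
```

>>> {"fn": "step_arm", "kwargs": {"commands": [{"travel": [0, 0, 0], "turn": [0, 0, 0]}, {"travel": [0, 0, 0], "turn": [0, 0, 0]}, {"travel": [0, 0, 0], "turn": [0, 0, 0]}]}}

```text
time: 24.3
position: [0.5248, 0.1898, 0.1425]
tool_rot: [-1.639, -2.676, 0.003]
ft_force: [-0.1, 0.6, -0.9]
grip_width: 0.13
grip_force: 54.9
```

Run:
```python
from h import *
s=ctrl.get_state(); print(s["time"],s["position"],yawdown(s))
go(.5251,.191,.1010,117,s)
```

```text
24.3 [0.52482275 0.18983969 0.14250382] (np.float64(117.01550375095029), np.float64(0.22220250385583906))
travel [0.0008, 0.0009, 0.0415] turn [-0.2, -0.1, 0.02]
```

>>> {"fn": "step_arm", "kwargs": {"commands": [{"travel": [0.0006, 0.0007, 0.01], "turn": [-0.2, -0.1, 0]}, {"travel": [0.0006, 0.0007, 0.022], "turn": [-0.2, -0.1, 0]}, {"travel": [0.0006, 0.0007, 0.034], "turn": [-0.2, -0.1, 0]}, {"travel": [0.0006, 0.0007, 0.04], "turn": [-0.2, -0.1, 0]}, {"travel": [0.0006, 0.0007, 0.041], "turn": [-0.2, -0.1, 0]}]}}

```text
time: 24.8
position: [0.5234, 0.1912, 0.1003]
tool_rot: [-1.639, -2.679, 0.002]
ft_force: [0.5, -0.3, -0.4]
grip_width: 0.132
grip_force: 54.9
```

>>> {"fn": "step_arm", "kwargs": {"commands": [{"travel": [0, 0, 0], "turn": [0, 0, 0]}, {"travel": [0, 0, 0], "turn": [0, 0, 0]}, {"travel": [0, 0, 0], "turn": [0, 0, 0]}]}}

```text
time: 25.1
position: [0.5247, 0.1917, 0.1024]
tool_rot: [1.639, 2.679, 0.001]
ft_force: [-0.0, 0.4, -0.7]
grip_width: 0.134
grip_force: 54.9
```

Run:
```python
from h import *
s=ctrl.get_state(); print(s["time"],s["position"],yawdown(s),s["ft_force"])
go(.5251,.191,.0910,117,s)
```

```text
25.1 [0.52469418 0.1916726  0.10241414] (np.float64(117.066036576116), np.float64(0.08622527885195777)) [-0.00968844  0.40716317 -0.70752541]
travel [-0.0008, 0.0, 0.0114] turn [0.08, 0.04, 0.07]
```

>>> {"fn": "step_arm", "kwargs": {"commands": [{"travel": [-0.0006, 0, 0.003], "turn": [0, 0, 0]}, {"travel": [-0.0006, 0, 0.005], "turn": [0, 0, 0]}, {"travel": [-0.0006, 0, 0.007], "turn": [0, 0, 0]}, {"travel": [-0.0006, 0, 0.009], "turn": [0, 0, 0]}, {"travel": [-0.0006, 0, 0.011], "turn": [0, 0, 0]}]}}

```text
time: 25.6
position: [0.5245, 0.1909, 0.0906]
tool_rot: [1.64, 2.679, -0.0]
ft_force: [0.6, 0.4, -0.5]
grip_width: 0.134
grip_force: 54.9
```

Run:
```python
from h import *
s=ctrl.get_state(); print(s["time"],s["position"],s["ft_force"],s["torque"])
```

```text
25.6 [0.52453575 0.19092207 0.09063   ] [ 0.59639664  0.41167898 -0.49049462] [ 0.02516114 -0.21824938 -0.00884621]
```

>>> {"fn": "step_arm", "kwargs": {"commands": [{"travel": [0, 0, 0.0012], "turn": [0, 0, 0]}, {"travel": [0, 0, 0.0024], "turn": [0, 0, 0]}, {"travel": [0, 0, 0.0036], "turn": [0, 0, 0]}, {"travel": [0, 0, 0.0048], "turn": [0, 0, 0]}, {"travel": [0, 0, 0.0048], "turn": [0, 0, 0]}]}}

```text
time: 26.1
position: [0.5245, 0.1909, 0.0859]
tool_rot: [1.64, 2.679, -0.0]
ft_force: [-1.0, -0.3, -0.5]
grip_width: 0.127
grip_force: 54.9
```

Run:
```python
from h import *
s=ctrl.get_state(); print(s["time"],s["position"],yawdown(s),s["ft_force"],s["torque"])
```

```text
26.1 [0.52448947 0.19089249 0.0858903 ] (np.float64(117.06655955002176), np.float64(0.018278783626135647)) [-1.02979214 -0.25110329 -0.54855441] [-0.00380556 -0.1833976   0.02371561]
```

>>> {"fn": "step_arm", "kwargs": {"commands": [{"travel": [0, 0, 0], "turn": [0, 0, 6]}, {"travel": [0, 0, 0], "turn": [0, 0, 12]}, {"travel": [0, 0, 0], "turn": [0, 0, 18]}, {"travel": [0, 0, 0], "turn": [0, 0, 24]}, {"travel": [0, 0, 0], "turn": [0, 0, 27]}]}}

```text
time: 26.6
position: [0.5244, 0.1914, 0.0861]
tool_rot: [2.223, 2.22, 0.001]
ft_force: [0.3, 0.7, -1.8]
grip_width: 0.129
grip_force: 54.9
```

```bash
cat >> chk.py <<'E'
def jaw(f):
    s,_=snap("wrist",f); print(s["time"],yawdown(s)[0],s["position"],s["ft_force"],s["torque"][2]); s=dict(s)
    im=cv2.cvtColor(cv2.imread("pics/"+f),cv2.COLOR_BGR2GRAY); th=np.radians(-2.6);u=np.array([np.cos(th),np.sin(th)]);w=np.array([np.sin(th),-np.cos(th)]);o=np.array([.5256,.191])-.046*u
    ys=np.arange(-.034,.022,.0005)
    for xo in(-.022,-.017):
        v=np.array([float(cv2.getRectSubPix(im,(1,1),p)[0,0]) for p in (proj("wrist",[*(o+u*y+w*xo),.038],s) for y in ys)])
        d=np.diff(v); print("edges mm",[(round(ys[i]*1000,1),int(d[i])) for i in range(len(d)) if abs(d[i])>35])
E
python3 -c "
from chk import *
jaw('w10.png')"
```

```text
26.6 89.91999988081109 [0.52443308 0.19142953 0.08611424] [ 0.25788806  0.71870168 -1.78194862] 0.1834199277127459
edges mm [(np.float64(-25.0), 36), (np.float64(-24.5), 76), (np.float64(-24.0), 73), (np.float64(-8.5), -36), (np.float64(16.0), 77), (np.float64(16.5), 55)]
edges mm [(np.float64(-24.5), 130), (np.float64(-24.0), 47), (np.float64(16.0), 80), (np.float64(16.5), 54)]
```

>>> {"fn": "step_arm", "kwargs": {"commands": [{"travel": [0, 0, 0], "turn": [0, 0, 3]}, {"travel": [0, 0, 0], "turn": [0, 0, 6]}, {"travel": [0, 0, 0], "turn": [0, 0, 9]}, {"travel": [0, 0, 0], "turn": [0, 0, 9]}]}}

```text
time: 27.05
position: [0.5245, 0.1914, 0.0861]
tool_rot: [2.386, 2.043, 0.001]
ft_force: [0.4, 0.7, -1.1]
grip_width: 0.131
grip_force: 54.9
```

```bash
python3 -c "
from chk import *
jaw('w11.png')"
```

```text
27.05 81.14588825759044 [0.52447205 0.19144427 0.08609564] [ 0.3765734   0.74866275 -1.09913703] 0.05937445629755189
edges mm [(np.float64(-25.5), 46), (np.float64(-25.0), 63), (np.float64(-9.5), -37), (np.float64(15.5), 58), (np.float64(16.0), 63)]
edges mm [(np.float64(-25.5), 71), (np.float64(-25.0), 72), (np.float64(15.5), 70), (np.float64(16.0), 59)]
```

>>> {"fn": "step_arm", "kwargs": {"commands": [{"travel": [0, 0, 0], "turn": [0, 0, 2]}, {"travel": [0, 0, 0], "turn": [0, 0, 4]}, {"travel": [0, 0, 0], "turn": [0, 0, 4]}]}}

```text
time: 27.4
position: [0.5245, 0.1914, 0.0861]
tool_rot: [2.456, 1.959, 0.001]
ft_force: [-0.4, 1.0, -1.3]
grip_width: 0.128
grip_force: 54.9
```

```bash
python3 -c "
from chk import *
jaw('w12.png')
for i in range(3): s,_=snap('wrist','w13.png'); print(s['time'],s['torque'])"
```

```text
27.4 77.16849778071017 [0.52450694 0.191429   0.08612019] [-0.41732193  0.99263966 -1.28748371] 0.08190158069431308
edges mm [(np.float64(-26.0), 36), (np.float64(-25.5), 65), (np.float64(-25.0), 46), (np.float64(15.0), 49), (np.float64(15.5), 67), (np.float64(16.0), 45)]
edges mm [(np.float64(-25.5), 61), (np.float64(-25.0), 49), (np.float64(15.0), 64), (np.float64(15.5), 75), (np.float64(16.0), 45)]
27.45 [ 0.40976107 -0.02466704  0.1208428 ]
27.5 [ 0.4349329  -0.03837822  0.18626742]
27.55 [ 4.46781590e-01 -3.49865542e-04  1.42248133e-01]
```

>>> {"fn": "step_arm", "kwargs": {"commands": [{"travel": [0, 0, 0], "turn": [0, 0, -4]}, {"travel": [0, 0, 0], "turn": [0, 0, -8]}, {"travel": [0, 0, 0], "turn": [0, 0, -12]}, {"travel": [0, 0, 0], "turn": [0, 0, -12]}]}}

```text
time: 28.0
position: [0.5245, 0.1911, 0.0861]
tool_rot: [-2.239, -2.204, -0.001]
ft_force: [-0.5, 2.2, -0.7]
grip_width: 0.126
grip_force: 54.9
```

```bash
python3 -c "
from chk import *
jaw('w14.png')
for i in range(2): s,_=snap('wrist','w13.png'); print(s['time'],s['torque'])"
```

```text
28.0 89.10480639220715 [0.52450318 0.19112327 0.08609883] [-0.45822603  2.23660764 -0.68114244] 0.02582238761821497
edges mm [(np.float64(-25.5), 74), (np.float64(-25.0), 69), (np.float64(-9.5), -36), (np.float64(15.5), 40), (np.float64(16.0), 60), (np.float64(16.5), 58)]
edges mm [(np.float64(-25.5), 85), (np.float64(-25.0), 49), (np.float64(15.5), 43), (np.float64(16.0), 63), (np.float64(16.5), 56)]
28.05 [0.51748703 0.03835955 0.00428377]
28.1 [0.44126217 0.02227018 0.07324903]
```

>>> {"fn": "step_arm", "kwargs": {"commands": [{"travel": [0, 0, -0.004], "turn": [0, 0, 0]}, {"travel": [0, 0, -0.012], "turn": [0, 0, 0]}, {"travel": [0, 0, -0.025], "turn": [0, 0, 0]}, {"travel": [0, 0, -0.045], "turn": [0, 0, 0]}, {"travel": [0, 0, -0.064], "turn": [0, 0, 0]}]}}

```text
time: 28.65
position: [0.525, 0.1905, 0.1522]
tool_rot: [2.239, 2.201, 0.001]
ft_force: [0.1, -0.2, -0.5]
grip_width: 0.128
grip_force: 54.9
```

Run:
```python
from h import *
s=ctrl.get_state(); print(s["time"],s["position"],yawdown(s),s["ft_force"],s["torque"],s["grip_width"])
go(.6153,.1517,.15,148,s)
```

```text
28.65 [0.52501384 0.1904963  0.15217668] (np.float64(89.03490691880978), np.float64(0.11268144755841732)) [ 0.12287003 -0.17099726 -0.4881739 ] [-0.06545677 -0.12596656  0.01587823] 0.12814122010249654
travel [-0.0373, 0.0909, 0.0024] turn [0.06, 0.1, -58.97]
```

>>> {"fn": "step_arm", "kwargs": {"commands": [{"travel": [-0.005, 0.012, 0.001], "turn": [0, 0, -8]}, {"travel": [-0.01, 0.024, 0.002], "turn": [0, 0, -16]}, {"travel": [-0.015, 0.036, 0.002], "turn": [0, 0, -24]}, {"travel": [-0.02, 0.048, 0.002], "turn": [0, 0, -32]}, {"travel": [-0.025, 0.06, 0.002], "turn": [0, 0, -40]}]}}

```text
time: 29.15
position: [0.5853, 0.164, 0.1498]
tool_rot: [1.343, 2.837, -0.0]
ft_force: [0.4, 0.3, -0.4]
grip_width: 0.133
grip_force: 54.9
```

Run:
```python
from h import *
go(.6153,.1517,.15,148)
```

```text
travel [-0.0285, 0.0155, -0.0002] turn [0.03, 0.14, -18.67]
```

>>> {"fn": "step_arm", "kwargs": {"commands": [{"travel": [-0.01, 0.006, 0], "turn": [0, 0.1, -7]}, {"travel": [-0.02, 0.011, 0], "turn": [0, 0.1, -14]}, {"travel": [-0.028, 0.0155, 0], "turn": [0, 0.1, -18.8]}, {"travel": [-0.028, 0.0155, 0], "turn": [0, 0.1, -18.8]}, {"travel": [-0.028, 0.0155, 0], "turn": [0, 0.1, -18.8]}]}}

```text
time: 29.65
position: [0.6139, 0.1527, 0.1489]
tool_rot: [-0.874, -3.017, -0.001]
ft_force: [-0.3, -0.2, -1.0]
grip_width: 0.129
grip_force: 54.9
```

Run:
```python
from chk import *
s,_=snap("wrist","w15.png"); s=dict(s); print(s["time"],s["position"],yawdown(s)); f="pics/w15.png"
s3=dict(position=[.61054,.15191,.19643],tool_rot=[-.863,-3.016,.002]); 
p,g=rect(f,s,[.5256,.191],0,.011,.03); print(hist(p))
for q in prof(f,s): print(q)
go(.6153,.1517,.118,148,s)
```

```text
29.65 [0.61392832 0.15273187 0.14894153] (np.float64(147.70335920183575), np.float64(0.05213497396239564))
[47 74 80 94 99 51 26 20 19 18 19 31 24 16 12 16 22 26]
[-1, -1, 39, 41, 43, 38, 36, 40, 38, 34, 36, 172, 215, 210, 213, 211, 211, 212, 213, 209, 211, 214, 214, 212, 213, 214, 208, 158, 99, 93, 90, 91, 90, 76, 46, 40, 41, 39, 40, 38, 37, 42, 39, 42, 41, 40, 40, 39, 41, 40, 38, 36, 164, 229, 230, 231, 230, 231]
[43, 44, 45, 45, 46, 47, 45, 46, 42, 33, 34, 137, 210, 210, 207, 206, 207, 209, 208, 206, 203, 207, 210, 209, 205, 203, 190, 119, 95, 93, 91, 90, 91, 91, 53, 46, 45, 43, 44, 47, 48, 49, 46, 47, 47, 49, 37, 38, 39, 39, 40, 61, 229, 238, 238, 236, 237, 237]
travel [-0.0017, -0.0002, 0.0309] turn [0.03, -0.04, -0.3]
```

The screw is now near 1.1 rad (yaw about −71°, jaw roughly 0.9 mm further), which is borderline. One more short tightening pass, aiming for about 1.22.

Run:
```python
from h import *
go(.5253,.1915,.145,108)
```

```text
travel [0.0952, -0.0146, 0.0039] turn [0.01, -0.05, 39.76]
```

>>> {"fn": "step_arm", "kwargs": {"commands": [{"travel": [0.02, -0.003, 0.001], "turn": [0, 0, 8]}, {"travel": [0.04, -0.006, 0.002], "turn": [0, 0, 16]}, {"travel": [0.06, -0.009, 0.003], "turn": [0, 0, 24]}, {"travel": [0.08, -0.012, 0.004], "turn": [0, 0, 32]}, {"travel": [0.0952, -0.0146, 0.004], "turn": [0, 0, 39.7]}]}}

```text
time: 30.2
position: [0.5235, 0.1924, 0.1446]
tool_rot: [-1.849, -2.539, 0.0]
ft_force: [0.3, 0.7, -1.0]
grip_width: 0.127
grip_force: 54.9
```

>>> {"fn": "step_arm", "kwargs": {"commands": [{"travel": [0, 0, 0], "turn": [0, 0, 0]}, {"travel": [0, 0, 0], "turn": [0, 0, 0]}, {"travel": [0, 0, 0], "turn": [0, 0, 0]}, {"travel": [0, 0, 0], "turn": [0, 0, 0]}]}}

```text
time: 30.6
position: [0.5262, 0.1907, 0.1442]
tool_rot: [-1.842, -2.543, -0.001]
ft_force: [-0.5, -0.7, -0.8]
grip_width: 0.131
grip_force: 54.9
```

Run:
```python
from h import *
s=ctrl.get_state(); print(s["time"],s["position"],yawdown(s)); go(.5248,.191,.1010,108)
```

```text
30.6 [0.52620114 0.19071609 0.14420397] (np.float64(108.16103378056428), np.float64(0.08157639054310764))
travel [0.0006, -0.0012, 0.0432] turn [-0.02, -0.08, 0.16]
```

>>> {"fn": "step_arm", "kwargs": {"commands": [{"travel": [0.0005, -0.001, 0.012], "turn": [0, 0, 0]}, {"travel": [0.0005, -0.001, 0.024], "turn": [0, 0, 0]}, {"travel": [0.0005, -0.001, 0.036], "turn": [0, 0, 0]}, {"travel": [0.0005, -0.001, 0.042], "turn": [0, 0, 0]}, {"travel": [0.0005, -0.001, 0.042], "turn": [0, 0, 0]}]}}

```text
time: 31.1
position: [0.5233, 0.1912, 0.1006]
tool_rot: [-1.841, -2.542, 0.003]
ft_force: [-0.0, 0.2, -0.2]
grip_width: 0.129
grip_force: 54.9
```

>>> {"fn": "step_arm", "kwargs": {"commands": [{"travel": [0, 0, 0], "turn": [0, 0, 0]}, {"travel": [0, 0, 0], "turn": [0, 0, 0]}, {"travel": [0, 0, 0], "turn": [0, 0, 0]}]}}

```text
time: 31.4
position: [0.5247, 0.1917, 0.1028]
tool_rot: [-1.842, -2.544, -0.002]
ft_force: [-0.2, -0.3, -1.9]
grip_width: 0.132
grip_force: 54.9
```

>>> {"fn": "step_arm", "kwargs": {"commands": [{"travel": [0, 0, 0.002], "turn": [0, 0, 0]}, {"travel": [0, 0, 0.004], "turn": [0, 0, 0]}, {"travel": [0, 0, 0.006], "turn": [0, 0, 0]}, {"travel": [0, 0, 0.008], "turn": [0, 0, 0]}, {"travel": [0, 0, 0.01], "turn": [0, 0, 0]}]}}

```text
time: 31.9
position: [0.5243, 0.1915, 0.092]
tool_rot: [-1.842, -2.543, -0.0]
ft_force: [0.1, -0.0, -0.9]
grip_width: 0.133
grip_force: 54.9
```

Run:
```python
from h import *
s=ctrl.get_state(); print(s["time"],s["position"],yawdown(s),s["ft_force"],s["torque"]); go(.5248,.191,.086,108)
```

```text
31.9 [0.52425117 0.19147873 0.09200497] (np.float64(108.16807673942277), np.float64(0.0760750927248754)) [ 0.10727128 -0.03465724 -0.87461395] [-0.01648965 -0.17751225 -0.00310443]
travel [-0.0006, 0.0004, 0.006] turn [-0.04, -0.07, 0.17]
```

Inserted without force. Now seat it fully and turn to a yaw of about 71°.

>>> {"fn": "step_arm", "kwargs": {"commands": [{"travel": [0, 0, 0.002], "turn": [0, 0, 0]}, {"travel": [0, 0, 0.004], "turn": [0, 0, 0]}, {"travel": [0, 0, 0.006], "turn": [0, 0, 0]}, {"travel": [0, 0, 0.006], "turn": [0, 0, 0]}]}}

```text
time: 32.3
position: [0.5241, 0.1914, 0.0859]
tool_rot: [-1.842, -2.543, 0.0]
ft_force: [-0.0, -0.5, -1.9]
grip_width: 0.13
grip_force: 54.9
```

>>> {"fn": "step_arm", "kwargs": {"commands": [{"travel": [0, 0, 0], "turn": [0, 0, 6]}, {"travel": [0, 0, 0], "turn": [0, 0, 12]}, {"travel": [0, 0, 0], "turn": [0, 0, 18]}, {"travel": [0, 0, 0], "turn": [0, 0, 24]}, {"travel": [0, 0, 0], "turn": [0, 0, 29]}]}}

```text
time: 32.8
position: [0.5244, 0.1917, 0.0863]
tool_rot: [-2.424, -1.997, -0.001]
ft_force: [0.5, -0.2, -1.8]
grip_width: 0.133
grip_force: 54.9
```

>>> {"fn": "step_arm", "kwargs": {"commands": [{"travel": [0, 0, 0], "turn": [0, 0, 3]}, {"travel": [0, 0, 0], "turn": [0, 0, 6]}, {"travel": [0, 0, 0], "turn": [0, 0, 8]}, {"travel": [0, 0, 0], "turn": [0, 0, 8]}]}}

```text
time: 33.2
position: [0.5244, 0.1918, 0.0863]
tool_rot: [-2.553, -1.828, -0.001]
ft_force: [0.7, 0.3, -1.5]
grip_width: 0.13
grip_force: 54.9
```

```bash
python3 -c "
from chk import *
jaw('w16.png')
for i in range(4): s,_=snap('wrist','w13.png'); print(s['time'],s['torque'][2])"
```

```text
33.2 71.19823893454654 [0.52439474 0.19183001 0.08627945] [ 0.70013366  0.27845087 -1.52206706] 0.07628173765305621
edges mm [(np.float64(-26.0), 43), (np.float64(-25.5), 66), (np.float64(-25.0), 52), (np.float64(14.5), 40), (np.float64(15.0), 65), (np.float64(15.5), 66)]
edges mm [(np.float64(-26.0), 54), (np.float64(-25.5), 67), (np.float64(-25.0), 45), (np.float64(15.0), 84), (np.float64(15.5), 57)]
33.25 0.10717356642731785
33.3 0.1342465586413967
33.35 0.11493324180351625
33.4 0.11546701427416255
```

The jaw barely moved over the last degrees. I'll check whether the handle is slipping round in the fingers.

Run:
```python
from h import *
for f in("w4","w7","w12","w14","w15","w16"):
    im=cv2.imread(f"pics/{f}.png"); h=cv2.cvtColor(im,cv2.COLOR_BGR2HSV)
    m=cv2.inRange(h,(0,170,60),(8,255,255))|cv2.inRange(h,(172,170,60),(180,255,255)); m[:,:230]=0;m[:,325:]=0;m[:190]=0;m[300:]=0
    ys,xs=np.nonzero(m); 
    if len(ys)<30: print(f,len(ys)); continue
    rows=[(y,round(float((xs[ys==y].min()+xs[ys==y].max())/2),1),int(np.ptp(xs[ys==y]))) for y in range(ys.min()+3,ys.max()-2,max(1,(ys.max()-ys.min())//6))]; print(f,rows)
```

```text
Traceback (most recent call last):
ValueError: zero-size array to reduction operation minimum which has no identity
```

Run:
```python
from h import *
for f in("w4","w7","w12","w14","w15","w16"):
    im=cv2.imread(f"pics/{f}.png"); h=cv2.cvtColor(im,cv2.COLOR_BGR2HSV)
    m=cv2.inRange(h,(0,170,60),(8,255,255))|cv2.inRange(h,(172,170,60),(180,255,255)); m[:,:230]=0;m[:,325:]=0;m[:190]=0;m[300:]=0
    n,l,st,c=cv2.connectedComponentsWithStats(m); k=1+np.argmax(st[1:,4]); ys,xs=np.nonzero(l==k); U=np.unique(ys)
    print(f,st[k].tolist(),[(int(y),float((xs[ys==y].min()+xs[ys==y].max())/2)) for y in U[3:-2:6]])
```

```text
w4 [262, 193, 28, 76, 1916] [(196, 276.0), (202, 276.0), (208, 276.0), (214, 276.0), (220, 276.0), (226, 275.5), (232, 275.5), (238, 275.5), (244, 275.5), (250, 275.0), (256, 275.0), (262, 274.5)]
w7 [262, 202, 27, 67, 1744] [(205, 275.5), (211, 275.5), (217, 275.5), (223, 275.0), (229, 275.0), (235, 275.5), (241, 275.0), (247, 275.0), (253, 275.0), (259, 275.0), (265, 275.5)]
w12 [262, 203, 27, 66, 1721] [(206, 275.5), (212, 275.0), (218, 275.0), (224, 275.0), (230, 275.0), (236, 275.5), (242, 275.0), (248, 275.0), (254, 275.0), (260, 275.0), (266, 275.5)]
w14 [262, 203, 27, 66, 1723] [(206, 275.5), (212, 275.5), (218, 275.5), (224, 275.0), (230, 275.0), (236, 275.5), (242, 275.0), (248, 275.0), (254, 275.0), (260, 275.0), (266, 275.5)]
w15 [262, 201, 28, 68, 1786] [(204, 275.5), (210, 275.0), (216, 275.0), (222, 275.0), (228, 275.0), (234, 275.0), (240, 275.0), (246, 275.0), (252, 275.0), (258, 275.0), (264, 275.5)]
w16 [262, 203, 27, 66, 1721] [(206, 275.5), (212, 275.0), (218, 275.5), (224, 275.0), (230, 275.0), (236, 275.5), (242, 275.0), (248, 275.0), (254, 275.0), (260, 275.0), (266, 275.5)]
```

The handle isn't slipping, and the torque (about 0.12) leaves room. I'll turn 7° more in this pass, back off, and lift out.

>>> {"fn": "step_arm", "kwargs": {"commands": [{"travel": [0, 0, 0], "turn": [0, 0, 2]}, {"travel": [0, 0, 0], "turn": [0, 0, 4]}, {"travel": [0, 0, 0], "turn": [0, 0, 6]}, {"travel": [0, 0, 0], "turn": [0, 0, 7]}, {"travel": [0, 0, 0], "turn": [0, 0, 7]}]}}

```text
time: 33.95
position: [0.5244, 0.1917, 0.0863]
tool_rot: [-2.66, -1.668, -0.0]
ft_force: [1.4, 0.4, -1.9]
grip_width: 0.128
grip_force: 54.9
```

```bash
python3 -c "
from chk import *
jaw('w17.png')
for i in range(4): s,_=snap('wrist','w13.png'); print(s['time'],s['torque'][2])"
```

```text
33.95 64.18235771117092 [0.52444631 0.19169584 0.08632099] [ 1.38302363  0.36874687 -1.93059867] 0.08787912539198277
edges mm [(np.float64(-19.0), 36), (np.float64(14.5), 60), (np.float64(15.0), 71), (np.float64(15.5), 37)]
edges mm [(np.float64(14.5), 54), (np.float64(15.0), 79)]
34.0 0.105107555886887
34.05 0.06097846612670671
34.1 0.07213352266330716
34.15 0.1208030148351973
```

>>> {"fn": "step_arm", "kwargs": {"commands": [{"travel": [0, 0, 0], "turn": [0, 0, -4]}, {"travel": [0, 0, 0], "turn": [0, 0, -8]}, {"travel": [0, 0, 0], "turn": [0, 0, -12]}, {"travel": [0, 0, 0], "turn": [0, 0, -12]}]}}

```text
time: 34.6
position: [0.5244, 0.1915, 0.0863]
tool_rot: [-2.472, -1.937, -0.0]
ft_force: [0.5, 0.4, -1.4]
grip_width: 0.127
grip_force: 54.9
```

>>> {"fn": "step_arm", "kwargs": {"commands": [{"travel": [0, 0, -0.004], "turn": [0, 0, 0]}, {"travel": [0, 0, -0.012], "turn": [0, 0, 0]}, {"travel": [0, 0, -0.025], "turn": [0, 0, 0]}, {"travel": [0, 0, -0.045], "turn": [0, 0, 0]}, {"travel": [0, 0, -0.064], "turn": [0, 0, 0]}]}}

```text
time: 35.1
position: [0.5244, 0.1914, 0.1524]
tool_rot: [-2.473, -1.937, -0.0]
ft_force: [0.6, -0.2, -0.8]
grip_width: 0.129
grip_force: 54.9
```

Run:
```python
from h import *
s=ctrl.get_state(); print(s["time"],s["position"],yawdown(s),s["ft_force"])
go(.6153,.1517,.15,148,s)
```

```text
35.1 [0.52436193 0.19144024 0.15240971] (np.float64(76.13534531252762), np.float64(0.029495753460009485)) [ 0.64102919 -0.22769147 -0.78859287]
travel [-0.0168, 0.0978, 0.0024] turn [-0.01, -0.03, -71.86]
```

>>> {"fn": "step_arm", "kwargs": {"commands": [{"travel": [-0.002, 0.012, 0.001], "turn": [0, 0, -8]}, {"travel": [-0.004, 0.024, 0.002], "turn": [0, 0, -16]}, {"travel": [-0.006, 0.036, 0.002], "turn": [0, 0, -24]}, {"travel": [-0.008, 0.047, 0.002], "turn": [0, 0, -32]}, {"travel": [-0.01, 0.0587, 0.002], "turn": [0, 0, -40]}]}}

```text
time: 35.6
position: [0.5795, 0.1673, 0.15]
tool_rot: [1.654, 2.671, 0.0]
ft_force: [0.4, -0.2, -0.8]
grip_width: 0.127
grip_force: 54.9
```

>>> {"fn": "step_arm", "kwargs": {"commands": [{"travel": [-0.0075, 0.0065, 0], "turn": [0, 0, -8]}, {"travel": [-0.015, 0.013, 0], "turn": [0, 0, -16]}, {"travel": [-0.0225, 0.0195, 0], "turn": [0, 0, -24]}, {"travel": [-0.0303, 0.0257, 0], "turn": [0, 0, -31.9]}, {"travel": [-0.0303, 0.0257, 0], "turn": [0, 0, -31.9]}]}}

```text
time: 36.1
position: [0.6168, 0.1503, 0.1493]
tool_rot: [0.868, 3.019, 0.001]
ft_force: [0.1, -0.5, -0.9]
grip_width: 0.132
grip_force: 54.9
```

>>> {"fn": "step_arm", "kwargs": {"commands": [{"travel": [0, 0, 0], "turn": [0, 0, 0]}, {"travel": [0, 0, 0], "turn": [0, 0, 0]}, {"travel": [0, 0, 0], "turn": [0, 0, 0]}]}}

```text
time: 36.4
position: [0.6149, 0.1523, 0.1485]
tool_rot: [-0.865, -3.019, -0.0]
ft_force: [0.8, -0.7, -0.8]
grip_width: 0.128
grip_force: 54.9
```

Run:
```python
from chk import *
s,_=snap("wrist","w18.png"); s=dict(s); print(s["time"],s["position"],yawdown(s)); f="pics/w18.png"
p,g=rect(f,s,[.5256,.191],0,.011,.03); print(hist(p)); print(prof(f,s)[0])
go(.6153,.1517,.117,148,s)
```

```text
36.4 [0.6149064  0.15225634 0.14854508] (np.float64(148.02774625722856), np.float64(0.04658322622276679))
[39 45 47 56 78 99 65 38 30 23 19 34 29 22 20 14 12 17]
[-1, -1, -1, 41, 39, 39, 37, 40, 38, 33, 33, 35, 179, 216, 211, 211, 213, 211, 213, 212, 211, 208, 214, 213, 213, 214, 214, 189, 106, 95, 93, 90, 92, 83, 59, 41, 40, 41, 37, 41, 40, 39, 39, 39, 42, 39, 38, 43, 41, 38, 40, 78, 225, 231, 230, 231, 231, 230]
travel [-0.0007, -0.0003, 0.0315] turn [0.01, -0.05, 0.03]
```

The last pass pushed the key too far. It cammed round in the socket and eased the jaw back about 0.7 mm (pass 2 had been good). I'll do one more pass, seating the key about 1 mm deeper, better centred, and stopping at a yaw of 76°.

>>> {"fn": "step_arm", "kwargs": {"commands": [{"travel": [0.02, -0.003, 0.001], "turn": [0, 0, 7]}, {"travel": [0.045, -0.007, 0.002], "turn": [0, 0, 14]}, {"travel": [0.07, -0.011, 0.003], "turn": [0, 0, 21]}, {"travel": [0.09, -0.014, 0.0045], "turn": [0, 0, 28]}, {"travel": [0.0966, -0.015, 0.0045], "turn": [0, 0, 32]}]}}

```text
time: 36.95
position: [0.5228, 0.1919, 0.1438]
tool_rot: [-1.665, -2.663, 0.001]
ft_force: [0.8, -0.2, -0.9]
grip_width: 0.131
grip_force: 54.9
```

>>> {"fn": "step_arm", "kwargs": {"commands": [{"travel": [0, 0, 0], "turn": [0, 0, 0]}, {"travel": [0, 0, 0], "turn": [0, 0, 0]}, {"travel": [0, 0, 0], "turn": [0, 0, 0]}, {"travel": [0, 0, 0], "turn": [0, 0, 0]}]}}

```text
time: 37.35
position: [0.526, 0.1898, 0.1436]
tool_rot: [-1.663, -2.664, -0.001]
ft_force: [0.1, 0.0, -1.1]
grip_width: 0.129
grip_force: 54.9
```

>>> {"fn": "step_arm", "kwargs": {"commands": [{"travel": [0, 0, 0.012], "turn": [0, 0, 0]}, {"travel": [0, 0, 0.024], "turn": [0, 0, 0]}, {"travel": [0, 0, 0.035], "turn": [0, 0, 0]}, {"travel": [0, 0, 0.041], "turn": [0, 0, 0]}, {"travel": [0, 0, 0.042], "turn": [0, 0, 0]}]}}

```text
time: 37.85
position: [0.5246, 0.19, 0.1002]
tool_rot: [-1.661, -2.663, 0.002]
ft_force: [-0.0, -0.3, -1.5]
grip_width: 0.127
grip_force: 54.9
```

>>> {"fn": "step_arm", "kwargs": {"commands": [{"travel": [0, 0, 0], "turn": [0, 0, 0]}, {"travel": [0, 0, 0], "turn": [0, 0, 0]}, {"travel": [0, 0, 0], "turn": [0, 0, 0]}]}}

```text
time: 38.15
position: [0.5258, 0.1904, 0.1023]
tool_rot: [-1.663, -2.665, -0.002]
ft_force: [-0.5, 0.2, -0.6]
grip_width: 0.134
grip_force: 54.9
```

Run:
```python
from h import *
s=ctrl.get_state(); print(s["time"],s["position"],yawdown(s),s["ft_force"]); go(.5249,.191,.0853,116)
```

```text
38.15 [0.52581405 0.19043047 0.10226228] (np.float64(116.07146171754923), np.float64(0.06625105931215583)) [-0.49525783  0.21795958 -0.62708379]
travel [0.0009, -0.0006, 0.017] turn [0.04, -0.05, 0.07]
```

>>> {"fn": "step_arm", "kwargs": {"commands": [{"travel": [0.0004, 0, 0.003], "turn": [0, 0, 0]}, {"travel": [0.0004, 0, 0.005], "turn": [0, 0, 0]}, {"travel": [0.0004, 0, 0.007], "turn": [0, 0, 0]}, {"travel": [0.0004, 0, 0.009], "turn": [0, 0, 0]}, {"travel": [0.0004, 0, 0.011], "turn": [0, 0, 0]}]}}

```text
time: 38.65
position: [0.5252, 0.1906, 0.0905]
tool_rot: [-1.663, -2.664, -0.0]
ft_force: [-0.6, 0.4, -1.7]
grip_width: 0.126
grip_force: 54.9
```

>>> {"fn": "step_arm", "kwargs": {"commands": [{"travel": [0, 0, 0.0015], "turn": [0, 0, 0]}, {"travel": [0, 0, 0.003], "turn": [0, 0, 0]}, {"travel": [0, 0, 0.0045], "turn": [0, 0, 0]}, {"travel": [0, 0, 0.006], "turn": [0, 0, 0]}, {"travel": [0, 0, 0.006], "turn": [0, 0, 0]}]}}

```text
time: 39.15
position: [0.5253, 0.1907, 0.0848]
tool_rot: [-1.663, -2.664, -0.001]
ft_force: [-0.3, -0.0, -1.5]
grip_width: 0.131
grip_force: 54.9
```

>>> {"fn": "step_arm", "kwargs": {"commands": [{"travel": [0, 0, 0], "turn": [0, 0, 6]}, {"travel": [0, 0, 0], "turn": [0, 0, 12]}, {"travel": [0, 0, 0], "turn": [0, 0, 18]}, {"travel": [0, 0, 0], "turn": [0, 0, 24]}, {"travel": [0, 0, 0], "turn": [0, 0, 28]}]}}

```text
time: 39.65
position: [0.5247, 0.1913, 0.0847]
tool_rot: [-2.26, -2.179, -0.0]
ft_force: [-0.8, 0.1, -1.0]
grip_width: 0.128
grip_force: 54.9
```

>>> {"fn": "step_arm", "kwargs": {"commands": [{"travel": [0, 0, 0], "turn": [0, 0, 3]}, {"travel": [0, 0, 0], "turn": [0, 0, 6]}, {"travel": [0, 0, 0], "turn": [0, 0, 9]}, {"travel": [0, 0, 0], "turn": [0, 0, 12]}, {"travel": [0, 0, 0], "turn": [0, 0, 12]}]}}

```text
time: 40.15
position: [0.5248, 0.1914, 0.0847]
tool_rot: [-2.472, -1.935, -0.0]
ft_force: [-0.8, 0.9, -1.2]
grip_width: 0.133
grip_force: 54.9
```

```bash
python3 -c "
from chk import *
jaw('w19.png')
for i in range(4): s,_=snap('wrist','w13.png'); print(s['time'],s['torque'][2])"
```

```text
40.15 76.11744455550317 [0.52480658 0.19139348 0.08470487] [-0.78322173  0.88081863 -1.15953184] 0.13015439628967326
edges mm [(np.float64(-26.0), 70), (np.float64(-25.5), 60), (np.float64(15.0), 66), (np.float64(15.5), 69), (np.float64(16.0), 38)]
edges mm [(np.float64(-26.5), 44), (np.float64(-26.0), 64), (np.float64(-25.5), 57), (np.float64(15.0), 79), (np.float64(15.5), 67), (np.float64(16.0), 40)]
40.2 0.1569919999928039
40.25 0.15607606191678602
40.3 0.17780206299348444
40.35 0.17954553736559145
```

>>> {"fn": "step_arm", "kwargs": {"commands": [{"travel": [0, 0, 0], "turn": [0, 0, -4]}, {"travel": [0, 0, 0], "turn": [0, 0, -8]}, {"travel": [0, 0, 0], "turn": [0, 0, -11]}, {"travel": [0, 0, 0], "turn": [0, 0, -11]}]}}

```text
time: 40.8
position: [0.525, 0.191, 0.0847]
tool_rot: [-2.276, -2.163, -0.0]
ft_force: [-1.3, 1.1, -0.8]
grip_width: 0.13
grip_force: 54.9
```

>>> {"fn": "step_arm", "kwargs": {"commands": [{"travel": [0, 0, -0.004], "turn": [0, 0, 0]}, {"travel": [0, 0, -0.012], "turn": [0, 0, 0]}, {"travel": [0, 0, -0.025], "turn": [0, 0, 0]}, {"travel": [0, 0, -0.045], "turn": [0, 0, 0]}, {"travel": [0, 0, -0.0645], "turn": [0, 0, 0]}]}}

```text
time: 41.3
position: [0.5261, 0.1899, 0.1514]
tool_rot: [2.278, 2.162, 0.001]
ft_force: [0.1, -0.4, -0.5]
grip_width: 0.13
grip_force: 54.9
```

>>> {"fn": "step_arm", "kwargs": {"commands": [{"travel": [-0.004, 0.011, 0], "turn": [0, 0, -8]}, {"travel": [-0.008, 0.022, 0], "turn": [0, 0, -16]}, {"travel": [-0.012, 0.033, 0], "turn": [0, 0, -24]}, {"travel": [-0.016, 0.044, 0], "turn": [0, 0, -32]}, {"travel": [-0.0204, 0.0552, 0], "turn": [0, 0, -40]}]}}

```text
time: 41.8
position: [0.5808, 0.1663, 0.151]
tool_rot: [1.393, 2.814, 0.001]
ft_force: [0.4, -0.2, -0.2]
grip_width: 0.129
grip_force: 54.9
```

>>> {"fn": "step_arm", "kwargs": {"commands": [{"travel": [-0.012, 0.007, 0], "turn": [0, 0, -7]}, {"travel": [-0.024, 0.014, 0], "turn": [0, 0, -14]}, {"travel": [-0.0341, 0.0195, 0], "turn": [0, 0, -21]}, {"travel": [-0.0341, 0.0195, 0], "turn": [0, 0, -21]}, {"travel": [-0.0341, 0.0195, 0], "turn": [0, 0, -21]}]}}

```text
time: 42.3
position: [0.6157, 0.1515, 0.15]
tool_rot: [-0.87, -3.018, -0.001]
ft_force: [-0.3, 0.3, -1.4]
grip_width: 0.131
grip_force: 54.9
```

>>> {"fn": "step_arm", "kwargs": {"commands": [{"travel": [0, 0, 0], "turn": [0, 0, 0]}, {"travel": [0, 0, 0], "turn": [0, 0, 0]}]}}

```text
time: 42.5
position: [0.615, 0.1524, 0.1496]
tool_rot: [-0.864, -3.02, -0.001]
ft_force: [0.8, 0.4, -0.7]
grip_width: 0.13
grip_force: 54.9
```

Run:
```python
from chk import *
s,_=snap("wrist","w20.png"); s=dict(s); print(s["time"],s["position"],yawdown(s),s["grip_width"]); f="pics/w20.png"
p,g=rect(f,s,[.5256,.191],0,.011,.03); print(hist(p)); print(prof(f,s)[0])
go(.6153,.1517,.117,148,s)
```

```text
42.5 [0.61503633 0.152353   0.14958858] (np.float64(148.0503001880733), np.float64(0.03357915076117433)) 0.13046511423459028
[33 81 99 72 46 29 30 22 19 19 14 20 21 19 16 17 15 20]
[-1, -1, -1, 41, 41, 39, 41, 37, 38, 36, 35, 213, 211, 210, 213, 212, 211, 213, 213, 209, 208, 216, 213, 213, 213, 215, 168, 116, 95, 92, 91, 93, 92, 65, 39, 37, 38, 39, 40, 38, 37, 43, 39, 41, 41, 36, 39, 39, 40, 41, 39, 51, 221, 230, 229, 230, 231, 231]
travel [-0.0006, -0.0004, 0.0326] turn [0.01, -0.03, 0.05]
```

Deeper seating worked: torque is about 0.17 N m and the screw is near 1.25 rad, which is firm. Now the key goes back.

>>> {"fn": "step_arm", "kwargs": {"commands": [{"travel": [-0.0006, -0.0002, 0.01], "turn": [0, 0, 0]}, {"travel": [-0.0006, -0.0002, 0.02], "turn": [0, 0, 0]}, {"travel": [-0.0006, -0.0002, 0.032], "turn": [0, 0, 0]}, {"travel": [-0.0006, -0.0002, 0.032], "turn": [0, 0, 0]}, {"travel": [-0.0006, -0.0002, 0.032], "turn": [0, 0, 0]}]}}

```text
time: 43.05
position: [0.6154, 0.1514, 0.1163]
tool_rot: [-0.864, -3.018, -0.0]
ft_force: [-0.7, -0.8, -0.6]
grip_width: 0.129
grip_force: 54.9
```

>>> {"fn": "step_arm", "kwargs": {"commands": [{"travel": [0.0003, 0.0002, 0.003], "turn": [0, 0, 0]}, {"travel": [0.0003, 0.0002, 0.006], "turn": [0, 0, 0]}, {"travel": [0.0003, 0.0002, 0.009], "turn": [0, 0, 0]}, {"travel": [0.0003, 0.0002, 0.012], "turn": [0, 0, 0]}, {"travel": [0.0003, 0.0002, 0.014], "turn": [0, 0, 0]}]}}

```text
time: 43.55
position: [0.6156, 0.1517, 0.1028]
tool_rot: [-0.864, -3.019, -0.001]
ft_force: [-0.3, -1.0, -0.5]
grip_width: 0.128
grip_force: 54.9
```

Run:
```python
from h import *
s=ctrl.get_state(); print(s["time"],s["position"],yawdown(s),s["ft_force"]); go(.6154,.1517,.0712,148)
```

```text
43.55 [0.61558795 0.15174116 0.10277787] (np.float64(148.07003154068437), np.float64(0.07734355735635447)) [-0.32594696 -0.96420961 -0.50092375]
travel [0.0001, -0.0001, 0.0316] turn [0.01, -0.08, 0.07]
```

The tip is in the hole with no force. Lower, release, retreat and check.

>>> {"fn": "step_arm", "kwargs": {"commands": [{"travel": [0.0001, 0, 0.006], "turn": [0, 0, 0]}, {"travel": [0.0001, 0, 0.012], "turn": [0, 0, 0]}, {"travel": [0.0001, 0, 0.018], "turn": [0, 0, 0]}, {"travel": [0.0001, 0, 0.024], "turn": [0, 0, 0]}, {"travel": [0.0001, 0, 0.029], "turn": [0, 0, 0]}]}}

```text
time: 44.05
position: [0.6154, 0.1518, 0.0733]
tool_rot: [-0.864, -3.019, -0.001]
ft_force: [-0.5, -0.0, -0.6]
grip_width: 0.129
grip_force: 54.9
```

>>> {"fn": "step_arm", "kwargs": {"commands": [{"travel": [0, 0, 0.001], "turn": [0, 0, 0]}, {"travel": [0, 0, 0.002], "turn": [0, 0, 0]}, {"travel": [0, 0, 0.0024], "turn": [0, 0, 0]}, {"travel": [0, 0, 0.0024], "turn": [0, 0, 0]}]}}

```text
time: 44.45
position: [0.6157, 0.152, 0.0719]
tool_rot: [-0.864, -3.02, -0.001]
ft_force: [0.8, 0.1, -0.4]
grip_width: 0.126
grip_force: 54.9
```

>>> {"fn": "step_arm", "kwargs": {"commands": [{"travel": [0, 0, 0], "turn": [0, 0, 0]}, {"travel": [0, 0, 0], "turn": [0, 0, 0]}, {"travel": [0, 0, 0], "turn": [0, 0, 0]}, {"travel": [0, 0, 0], "turn": [0, 0, 0]}, {"travel": [0, 0, 0], "turn": [0, 0, 0]}], "gripper": 0.5}}

```text
time: 44.95
position: [0.6157, 0.1519, 0.0718]
tool_rot: [-0.864, -3.02, -0.001]
ft_force: [-0.3, 1.0, 0.2]
grip_width: 0.468
grip_force: 0.0
```

>>> {"fn": "step_arm", "kwargs": {"commands": [{"travel": [0, 0, -0.02], "turn": [0, 0, 0]}, {"travel": [0, 0, -0.05], "turn": [0, 0, 0]}, {"travel": [0, 0, -0.09], "turn": [0, 0, 0]}, {"travel": [0, 0, -0.13], "turn": [0, 0, 0]}, {"travel": [0, 0, -0.13], "turn": [0, 0, 0]}]}}

```text
time: 45.45
position: [0.6186, 0.1535, 0.2083]
tool_rot: [0.862, 3.013, 0.009]
ft_force: [0.2, 0.3, 0.9]
grip_width: 0.497
grip_force: 0.0
```

>>> {"fn": "step_arm", "kwargs": {"commands": [{"travel": [0, 0, 0], "turn": [0, 0, 0]}, {"travel": [0, 0, 0], "turn": [0, 0, 0]}, {"travel": [0, 0, 0], "turn": [0, 0, 0]}]}}

```text
time: 45.75
position: [0.6149, 0.1512, 0.2]
tool_rot: [-0.863, -3.017, 0.001]
ft_force: [-0.0, 0.6, -1.1]
grip_width: 0.499
grip_force: 0.0
```

Run:
```python
from chk import *
s,_=snap("wrist","w21.png"); s=dict(s); print(s["time"],s["position"],s["grip_width"])
p,g=rect("pics/w21.png",s,[.5256,.191],0,.011,.03); print(hist(p))
s3=dict(position=[.61054,.15191,.19643],tool_rot=[-.863,-3.016,.002])
for f,t in(("w3",s3),("w21",s)):
    h=cv2.cvtColor(cv2.imread(f"pics/{f}.png"),cv2.COLOR_BGR2HSV); m=cv2.inRange(h,(0,170,60),(8,255,255))|cv2.inRange(h,(172,170,60),(180,255,255)); m[:140]=0;m[260:]=0;m[:,:230]=0;m[:,330:]=0
    n,l,st,c=cv2.connectedComponentsWithStats(m); k=1+np.argmax(st[1:,4]); ys,xs=np.nonzero(l==k)
    r=cv2.minAreaRect(np.array([on("wrist",x,y,.086,t)[:2]*1000 for x,y in zip(xs,ys)],np.float32)); print(f,np.round(r[0],1),np.round(r[1],1),round(r[2],1))
```

```text
45.75 [0.61490507 0.15124301 0.19998735] 0.4990127620902191
[54 64 59 99 63 37 24 16 17 17 18 28 22 14 21 24 23 28]
w3 [614. 153.] [11.9 69.3] 57.0
w21 [614.6 152.5] [11.6 69.6] 58.5
```

```bash
python3 -c "
from bench import ctrl
print(ctrl.close_job())"
```

```text
the job is handed in; nothing more can be done
None
```

I've handed in the job: the stone stands upright in the vise, clamped at a screw angle I estimate at 1.2 rad (firm is about 1.1–1.3), and the key is back in its stand. It took several tightening passes and about 46 s of the 69 s limit. I set the key back once after the first pass, and I made no final image check of the bystanders.

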